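# Charge the mill jar and close both grinding jars

### The job

Tip the three grinding balls out of the scoop tray into the round jar and stand the empty tray upright back on the bench. Then close the round and the square jar, each with the lid that belongs to it, fully seated and level; the third, smaller lid stays on its stand, and the jars and the other lab things stay where they are.

Things in the scene. Friction and masses are not known exactly. Their poses are not given: they have to be found in the camera images.
- round_jar: Open round steel grinding jar, loose, 0.8 kg, outer diameter 96 mm, inner diameter 84 mm, height 76 mm, floor 6 mm thick. Origin at the centre of its underside, z up.
- round_jar_rim (a point): Centre of the round jar's mouth, level with the top of the rim.
- square_jar: Open square steel grinding jar, loose, 0.8 kg, 92 x 92 mm outside, 80 x 80 mm inside, height 64 mm; sides along its x and y. Origin at the centre of its underside, z up.
- square_jar_rim (a point): Centre of the square jar's mouth, level with the top of the rim.
- round_lid: Steel lid of the round jar: round plate 100 mm in diameter, round plug 77 mm in diameter. Origin: centre of the plate's underside, which rests on the jar rim; z out of the top, x along the grip. Plate z 0 to 6 mm, plug 8 mm deep below, upright grip bar on top 50 mm (x) by 14 mm (y), z 6 to 36 mm. Starts face up on its stand, tilted 27 degrees, x pointing up the slope.
- square_lid: Steel lid of the square jar: square plate 96 x 96 mm, square plug 73 x 73 mm, sides along x and y. Origin: centre of the plate's underside, which rests on the jar rim; z out of the top, x along the grip. Plate z 0 to 6 mm, plug 8 mm deep below, upright grip bar on top 50 mm (x) by 14 mm (y), z 6 to 36 mm. Starts face up on its stand, tilted 27 degrees, x pointing up the slope.
- small_lid: Steel lid of a jar that is not here: round plate 80 mm in diameter, plug 62 mm; fits neither jar. Origin: centre of the plate's underside, which rests on the jar rim; z out of the top, x along the grip. Plate z 0 to 6 mm, plug 8 mm deep below, upright grip bar on top 50 mm (x) by 14 mm (y), z 6 to 36 mm. Starts face up on its stand, tilted 27 degrees, x pointing up the slope.
- round_stand: Fixed white plastic drying stand for the round lid. Origin at the centre of its foot on the bench; its slanted face rises towards +x at 27 degrees, so the lid faces towards -x and up. 100 mm wide (y), x from -45 to 45 mm, 62 mm high at the back. Two 5 mm pins on the face hold the lid's plug from below; the lid lifts off freely along the face's normal.
- square_stand: Fixed white plastic drying stand for the square lid. Origin at the centre of its foot on the bench; its slanted face rises towards +x at 27 degrees, so the lid faces towards -x and up. 100 mm wide (y), x from -45 to 45 mm, 62 mm high at the back. Two 5 mm pins on the face hold the lid's plug from below; the lid lifts off freely along the face's normal.
- small_stand: Fixed white plastic drying stand for the small lid. Origin at the centre of its foot on the bench; its slanted face rises towards +x at 27 degrees, so the lid faces towards -x and up. 100 mm wide (y), x from -45 to 45 mm, 62 mm high at the back. Two 5 mm pins on the face hold the lid's plug from below; the lid lifts off freely along the face's normal.
- tray: Loose aluminium scoop tray, 0.28 kg, 72 mm wide (y), x -64 to 57 mm. Origin amid its underside, z up, x to its open mouth. Side walls 36 mm high, 66 mm apart. Floor slopes 8 degrees down to the rear, 19 mm high at the mouth, 4 mm at the rear wall (x -52 mm), so the balls rest at the rear, tops at 38 mm; tipped mouth down by 25 to 40 degrees they roll out.
- tray_grip (a point): Point to grip on the upright plate on the tray's rear wall, tray frame (-58, 0, 63) mm. The plate is 12 mm thick (x), 50 mm wide (y), z 34 to 82 mm.
- tray_mouth (a point): Middle of the edge of the tray floor at the open mouth, tray frame (57, 0, 19) mm.
- amber_bottle: Bystander: amber glass bottle, diameter 58 mm, height 125 mm; origin at the centre of its underside.
- flask: Bystander: conical glass flask, diameter 76 mm at the foot, height 110 mm; origin at the centre of its underside.
- beaker: Bystander: glass beaker, diameter 66 mm, height 85 mm; origin at the centre of its underside.
- cork_ring: Bystander: cork flask ring lying flat, diameter 90 mm, 28 mm high; origin at the centre of its underside.
- spanner: Bystander: steel spanner lying on the bench, 150 mm long along its x, about 10 mm thick; origin at the middle of its underside.
- ball1_center (a point): Centre of one of three white ceramic grinding balls, 32 mm in diameter, 60 g, at the start in the rear of the tray.
- ball2_center (a point): Centre of one of three white ceramic grinding balls, 32 mm in diameter, 60 g, at the start in the rear of the tray.
- ball3_center (a point): Centre of one of three white ceramic grinding balls, 32 mm in diameter, 60 g, at the start in the rear of the tray.
There are look-alikes about, which are no part of the job. What is shaped like the square_lid but purple is not meant. What is shaped like the tray but red is not meant.

How it is judged:
By the outcome, as a careful person would: the job done as asked, in the order asked, and still so for the second after the job is handed in, with the robot touching nothing.
It also fails if it takes over 72 s, if anything falls off the work surface, if the arm or the gripper's body presses on something with over 40 N, if the wrist force passes 120 N, or if a joint passes its speed limit or range.

### The arm

A 6-joint arm with a two-finger parallel gripper is mounted at the origin on the work surface. World frame = base frame: x ahead of the robot, y to its left, z up, the work surface at z = 0. Lengths are in mm, angles in rad, forces in N, time in s.
With the tool pointing down it reaches from about 400 to 925 mm from the base axis. Payload 3.4 kg.
Tool frame: the origin (TCP) lies at the centre of the arm's flange, where the gripper is bolted on; the fingertips stand 173 mm ahead of it and the grasp point (between the pads) lies 155 mm ahead of it; z points along the fingers, y is the line along which they close (so a half turn about z gives the same grasp; the last joint's range is limited). The gripper opens to 85 mm and grips with 20 to 120 N. Pads are 22 mm wide; open, the fingers measure 114 mm over their backs; the gripper's body (76 mm by 85 mm) begins 54 mm behind the grasp point. The pads swing forward as they close: fully open they stand 13 mm farther back than shut.
Start: joints at [-1.379, 0.307, 1.506, -0, 1.328, -0.073], TCP at [150.462, -554.972, 404.705] pointing down, gripper open.
Joint ranges: [-3.12, 3.12], [-1.05, 2.28], [0.14, 2.33], [-1.42, 4.57], [0.1, 2.73], [-2.68, 2.68]. Speed limits (rad/s): [2.57, 2.57, 3.14, 3.14, 3.14, 3.14].

### API

Orientations are given as a unit quaternion [w, x, y, z].
In Python, from workcell import r, imaging gives the robot as it stands. The module is installed in compiled form; this text tells all that it offers.
- The arm moves only by the shell command python3 -m crank 'ROWS' [FORCE]. ROWS is JSON, a list that holds one entry, the list of rows, each a list of 7 numbers: the shift along the tool's x, y, z in cm, then the turn, a rotation vector about the tool's x, y, z in rad, then the closure in counts, from 0 (fully open) to 255 (shut). A call has 1 to 12 rows; each row is the pose to reach, as a shift and turn from the pose commanded when the call began, along the tool's axes at that moment; what a row does not reach only later rows make up. A row lasts 1/12 s, in which the tool goes at most 41.7 mm and 7.16 degrees, less where a joint would pass 70% of its speed; a pose out of reach is approached as far as the arm can. A call with a gripper value outside its range is refused whole. The fingers move at their own pace and stop on an object; FORCE is the grip in N (left out, the last holds). Time passes only in rows, so rows that repeat a pose let the fingers close. It gives the time, the measured TCP pose, the force, the opening and the grip force at its end, in the units of the state.
- r.sense(): the state, without advancing time (a new reading comes with each control period).
- imaging.grab_frame(name): name is "scene" or "top"; returns a dict with "image" (384x512x3 uint8, red, green, blue), "fx", "fy", "cx", "cy" (pixels), "R" (3x3) and "t" (3): a world point X has camera coordinates R X + t. Camera axes: x right, y down, z forward; pixel columns grow to the right and rows downward; lengths in mm; the calibration is good to about 2 mm. A picture is of the moment at which its call begins. There is no depth.
- r.hand_in(): hands the job in; it is judged then, once.
The state is a dict: "time": time; "q": joint angles; "qvel": joint speeds; "tau": joint torques, N m; "position": TCP position; "orientation": TCP orientation; "contact_force": force on the tool from outside, world axes, zero at the start; "moment": the same for the moment, N m; "width": finger opening in mm; "gripper_force": force on a finger pad.
Only numpy, scipy, OpenCV 4.12 (cv2) and the standard library are available. Lean on these libraries where they do the work, as an engineer would, in place of code of your own. Each camera call takes 0.05 s, during which the arm holds its last target. There are 200 camera calls.

## Working session

There is one attempt and no reset: what is moved stays moved. The work goes in short steps, Python scripts to look and compute and a shell command to move; the robot and the scene stay as the last step left them, time stands still between calls to the robot, and variables do not carry over. Pictures are saved under pics/ and viewed, at most 10 in all, crops included, and the job is handed in when it is done.

```bash
mkdir -p pics; python3 - <<'E'
from workcell import r, imaging
import cv2,pickle
for n in("scene","top"):
    f=imaging.grab_frame(n); pickle.dump(f,open(n+'0.pkl','wb'))
    cv2.imwrite(f'pics/{n}0.png',cv2.resize(f["image"][:,:,::-1],(800,600),interpolation=cv2.INTER_CUBIC))
    print(n,f['fx'],f['fy'],f['cx'],f['cy'],f['R'],f['t'])
print(r.sense())
E
```

```text
scene 353.69749603424304 353.69749603424304 252.5994064369853 192.54901634614183 [[ 0.37196559  0.92822565 -0.00622419]
 [ 0.78856649 -0.31952351 -0.52542137]
 [-0.48969837  0.19053048 -0.85081939]] [-190.93994233 -318.94751888 1222.60951075]
top 416.0437436338324 416.0437436338324 258.4681724525108 189.16589486252064 [[ 0.00408907 -0.99998875  0.00240439]
 [-0.996983   -0.00426313 -0.07750304]
 [ 0.07751241 -0.00208022 -0.99698922]] [   2.32079085  468.46632127 1074.9655585 ]
{'time': 0.1, 'q': array([-1.37952172e+00,  3.07489386e-01,  1.50756185e+00,  2.32001065e-05,
        1.32842839e+00, -7.35022562e-02]), 'qvel': array([-0.00224428, -0.00060111, -0.00254699, -0.00144271,  0.00022325,
        0.00123522]), 'tau': array([-1.79215021e-04, -4.58527815e+01, -2.52608711e+01, -2.43837312e-04,
        5.57775711e-03, -8.17976854e-06]), 'position': array([ 150.39216585, -554.65119686,  403.87070576]), 'orientation': array([-9.42510727e-04,  9.91249371e-01,  1.31999219e-01, -4.42871644e-05]), 'contact_force': array([ 0.13093647,  0.54308912, -0.4464041 ]), 'moment': array([ 0.04016872, -0.01944368,  0.01072689]), 'gripper_force': 0.0, 'width': 85.31115452509059}
```

View pics/scene0.png

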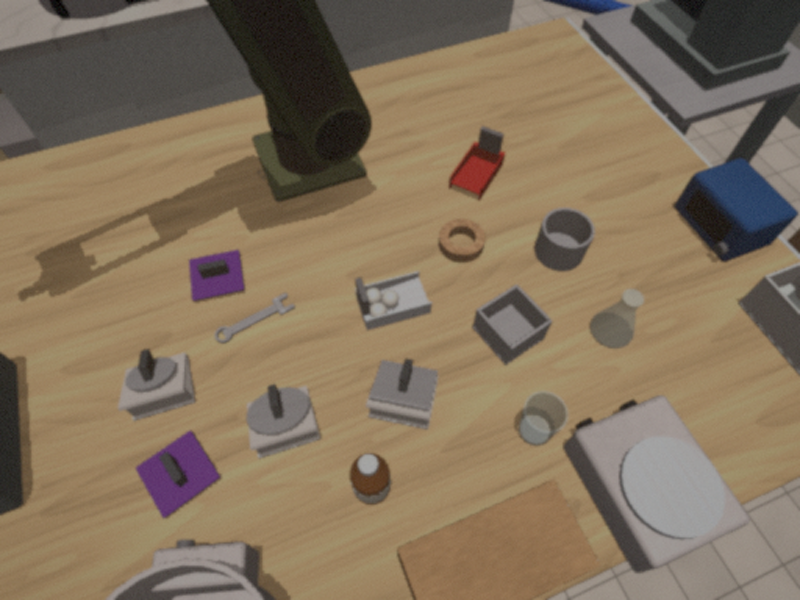

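View pics/top0.png

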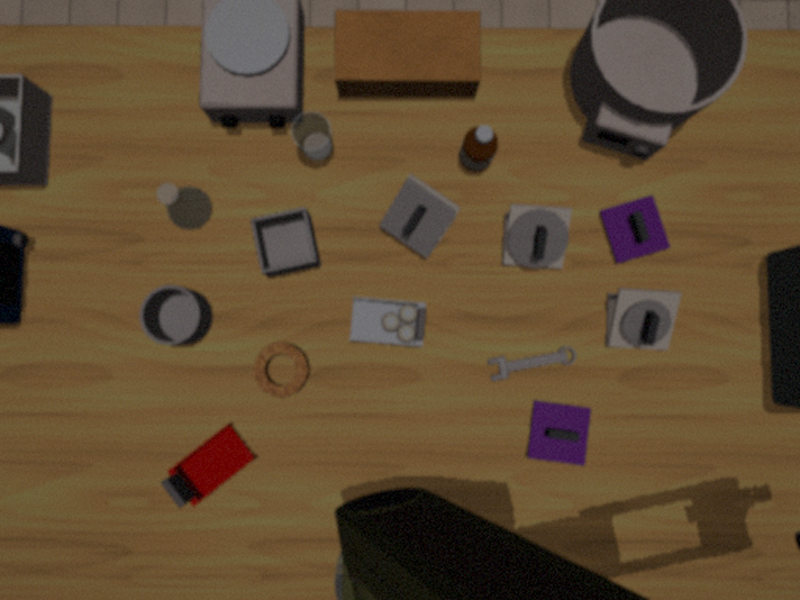

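The scene is laid out as follows (top view, 800x600 px):

| Item | Top-view pixel |
|---|---|
| Round jar | (178,316) |
| Square jar | (287,242) |
| Grey square lid | (418,217) |
| Round lid | (537,238) |
| Small lid | (645,320) |
| Grey tray with white balls | (388,322) |

The look-alikes are the purple lids at (635,230) and (560,433), and the red tray at (210,465). I'll use an enlarged crop to confirm which is which.

```bash
python3 - <<'E'
import cv2,pickle,numpy as np
f=pickle.load(open('top0.pkl','rb'));im=f['image'][:,:,::-1]
g=lambda a:np.clip(a.astype(float)*1.5,0,255).astype(np.uint8)
cv2.imwrite('pics/c1.png',g(cv2.resize(im[110:235,85:285],None,fx=4,fy=4,interpolation=cv2.INTER_CUBIC)))
cv2.imwrite('pics/c2.png',g(cv2.resize(im[110:235,240:440],None,fx=4,fy=4,interpolation=cv2.INTER_CUBIC)))
for n in('top','scene'):
    f=pickle.load(open(n+'0.pkl','rb'));h=cv2.cvtColor(cv2.GaussianBlur(f['image'],(3,3),0),cv2.COLOR_RGB2HSV)
    m=(h[:,:,1]<60).astype(np.uint8)
    N,l,s,c=cv2.connectedComponentsWithStats(m)
    print(n,[(list(map(int,s[i])),c[i].round().tolist()) for i in range(1,N) if 150<s[i,4]<6000])
    print('C',-f['R'].T@f['t'])
E
```

```text
top [([0, 48, 32, 70, 2002], [14.0, 84.0]), ([192, 85, 20, 17, 248], [203.0, 93.0]), ([244, 112, 50, 52, 1444], [268.0, 138.0]), ([322, 131, 43, 41, 1492], [343.0, 151.0]), ([161, 133, 43, 43, 1362], [182.0, 154.0]), ([492, 159, 20, 101, 1728], [502.0, 208.0]), ([90, 183, 45, 38, 1313], [111.0, 202.0]), ([389, 185, 46, 39, 1500], [410.0, 203.0]), ([224, 190, 48, 32, 1295], [248.0, 206.0]), ([313, 223, 51, 20, 338], [337.0, 232.0]), ([105, 305, 17, 19, 160], [113.0, 314.0])]
C [ 383.72029414    6.55406074 1108.03105207]
scene [([343, 133, 38, 40, 1116], [361.0, 152.0]), ([473, 168, 39, 71, 1516], [498.0, 198.0]), ([228, 173, 48, 37, 1198], [251.0, 191.0]), ([303, 182, 50, 50, 1488], [327.0, 206.0]), ([379, 185, 33, 37, 668], [395.0, 205.0]), ([137, 188, 51, 31, 360], [162.0, 204.0]), ([76, 225, 48, 44, 1475], [100.0, 247.0]), ([0, 228, 14, 100, 1103], [5.0, 281.0]), ([235, 231, 45, 43, 1504], [258.0, 252.0]), ([158, 247, 47, 46, 1601], [180.0, 269.0]), ([332, 251, 31, 34, 667], [345.0, 267.0]), ([229, 290, 13, 14, 151], [235.0, 297.0]), ([68, 346, 107, 38, 2775], [126.0, 367.0])]
C [ 921.24429907 -157.62025509  871.44959336]
```

View pics/c1.png

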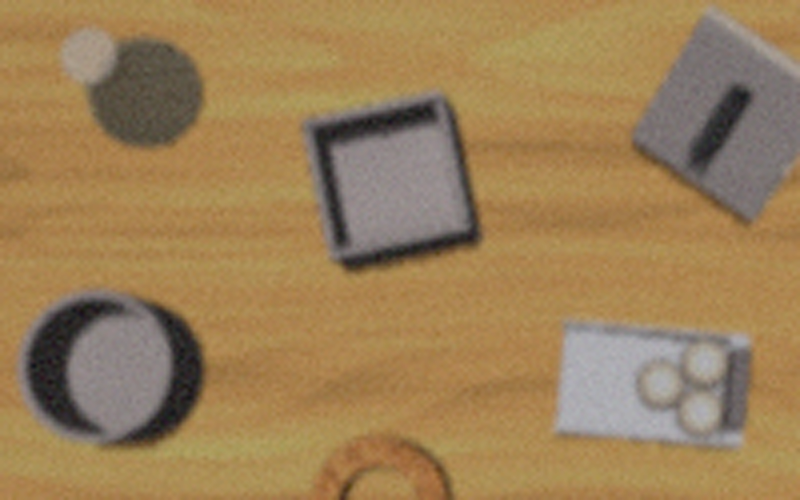

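View pics/c2.png

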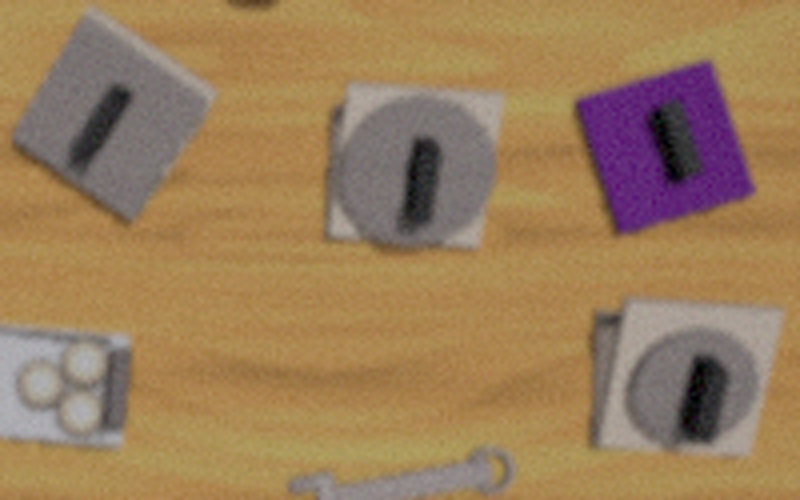

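The crop confirms the picks. In c2, the grey square lid on its stand is at (115,115), the round lid (the larger disc) at (420,168) and the small lid at (695,385). The purple plate at (665,145) is a decoy. In c1, the grey tray with the white balls is at (655,385), with its handle on the right and its mouth on the left. The round jar is at (112,365) and the square jar at (390,180). Next I measure.

```bash
cat > h.py <<'E'
import cv2,pickle,numpy as np
from scipy.optimize import least_squares
from workcell import r, imaging
def ray(f,p):
    d=f['R'].T@np.array([(p[0]-f['cx'])/f['fx'],(p[1]-f['cy'])/f['fy'],1]); return -f['R'].T@f['t'], d/np.linalg.norm(d)
def onz(f,p,z):
    c,d=ray(f,p); return c+d*(z-c[2])/d[2]
def tri(ps):
    A=0;b=0
    for f,p in ps:
        c,d=ray(f,p);P=np.eye(3)-np.outer(d,d);A=A+P;b=b+P@c
    X=np.linalg.solve(A,b); return X,[np.linalg.norm((np.eye(3)-np.outer(d,d))@(X-c)).round(1) for c,d in (ray(*q) for q in ps)]
def proj(f,X):
    c=f['R']@X+f['t']; return np.array([f['cx']+f['fx']*c[0]/c[2],f['cy']+f['fy']*c[1]/c[2]])
def mask(f,box,fn):
    h=cv2.cvtColor(cv2.GaussianBlur(f['image'],(3,3),0),cv2.COLOR_RGB2HSV).astype(int)
    m=np.zeros(h.shape[:2],np.uint8);x0,y0,x1,y1=box
    m[y0:y1,x0:x1]=fn(h[y0:y1,x0:x1])
    n,l,s,c=cv2.connectedComponentsWithStats(m)
    i=1+np.argmax(s[1:,4]); m=(l==i).astype(np.uint8)
    ct=max(cv2.findContours(m,cv2.RETR_EXTERNAL,cv2.CHAIN_APPROX_NONE)[0],key=cv2.contourArea)
    return m,ct[:,0,:].astype(float),c[i],int(s[i,4])
def load(s): return [pickle.load(open(n+s+'.pkl','rb')) for n in('top','scene')]
E
python3 - <<'E'
from h import *
T,S=load('0')
grey=lambda h:(h[:,:,1]<60)|(h[:,:,2]<45); dark=lambda h:h[:,:,2]<60
# bars
for n,bt,bs in(('sq',(252,125,280,158),(248,225,272,254)),('rd',(334,138,356,172),(168,240,186,271)),('sm',(402,192,428,224),(84,220,104,248))):
    a=mask(T,bt,dark);b=mask(S,bs,dark)
    X,e=tri([(T,a[2]),(S,b[2])]); print(n,'bar',a[2].round(1),a[3],b[2].round(1),b[3],X.round(1),e)
# lids/stands corners, top
for n,b in(('sq',(240,108,298,168)),('rd',(318,127,370,176)),('tray',(220,186,276,226))):
    m,ct,c,s=mask(T,b,grey); p=cv2.boxPoints(cv2.minAreaRect(ct.astype(np.float32)))
    print(n,[onz(T,q,{'sq':50,'rd':50,'tray':36}[n])[:2].round(1).tolist() for q in p],
     'poly',cv2.approxPolyDP(ct.astype(np.int32)[:,None],3,True)[:,0].tolist())
# jars
C=[-f['R'].T@f['t'] for f in(T,S)]
for n,z,R,bt,bs in(('round',76,48,(85,178,140,226),(338,128,386,178)),('square',64,46,(158,130,210,180),(298,178,358,236))):
    for k,(f,b) in enumerate(((T,bt),(S,bs))):
        m,ct,c,s=mask(f,b,grey)
        P=np.array([onz(f,q,z)[:2] for q in ct]); c0=P.mean(0); d=c0-C[k][:2]; d/=np.linalg.norm(d)
        if n=='round':
            Q=P[(P-c0)@d>0]
            s1=least_squares(lambda v:np.hypot(*(Q-v[:2]).T)-v[2],[*c0,R],loss='soft_l1');s2=least_squares(lambda v:np.hypot(*(Q-v).T)-R,c0,loss='soft_l1')
            print(n,k,s1.x.round(1),s2.x.round(1),s)
        else:
            p=cv2.boxPoints(cv2.minAreaRect(ct.astype(np.float32)))
            print(n,k,s,'poly',[onz(f,q,z)[:2].round(1).tolist() for q in cv2.approxPolyDP(ct.astype(np.int32)[:,None],3,True)[:,0]])
E
```

```text
sq bar [264.4 141.3] 152 [258.  244.8] 5 [591.4 -13.3  36.1] [np.float64(2.8), np.float64(2.8)]
rd bar [344.6 155.5] 182 [177.7 260.6] 13 [ 555.8 -217.8   38.4] [np.float64(1.0), np.float64(1.0)]
sm bar [415.  209.4] 211 [ 95.  234.2] 64 [ 415.9 -392.    54.3] [np.float64(0.4), np.float64(0.4)]
sq [[583.9, 49.6], [668.2, -5.2], [612.8, -87.5], [529.2, -32.4]] poly [[263, 112], [244, 145], [273, 163], [293, 133]]
rd [[518.7, -156.8], [618.8, -164.2], [612.2, -268.5], [512.2, -260.3]] poly [[328, 131], [322, 168], [357, 171], [364, 134]]
tray [[392.1, 93.7], [465.0, 89.2], [456.7, -30.4], [383.9, -25.2]] poly [[226, 191], [224, 217], [269, 221], [271, 194]]
round 0 [432.8 377.3  44.9] [432.2 373.5] 1343
round 1 [434.9 374.7  46.8] [435.7 373.6] 1116
square 0 1384 poly [[607.4, 168.9], [586.5, 252.3], [502.3, 230.2], [515.4, 144.7]]
square 1 1488 poly [[504.4, 231.6], [521.0, 153.5], [549.9, 127.5], [628.2, 144.8], [617.3, 208.1], [592.6, 248.8]]
```

```bash
python3 - <<'E'
from h import *
T,S=load('0')
C=[-f['R'].T@f['t'] for f in(T,S)]
for f,b in((T,(158,130,210,180)),(S,(298,178,358,236))):
    h=cv2.cvtColor(cv2.GaussianBlur(f['image'],(3,3),0),cv2.COLOR_RGB2HSV)[b[1]:b[3],b[0]:b[2],1]; print('S pct',np.percentile(h,[5,25,50,75,95]))
grey=lambda h:(h[:,:,1]<85)|(h[:,:,2]<45)
def fitsq(P,half,d,yaw0):
    # known-size square: fit centre,yaw to points on far sides
    def res(v):
        c,s=np.cos(v[2]),np.sin(v[2]);q=(P-v[:2])@np.array([[c,-s],[s,c]])
        return np.abs(q).max(1)-half
    c0=P.mean(0);far=(P-c0)@d>5
    P=P[far]; return least_squares(res,[*c0,yaw0],loss='soft_l1')
for n,z,R,bt,bs in(('round',76,48,(85,178,140,226),(338,128,386,178)),('square',64,46,(158,130,210,180),(298,178,358,236))):
    for k,(f,b) in enumerate(((T,bt),(S,bs))):
        m,ct,c,s=mask(f,b,grey)
        P=np.array([onz(f,q,z)[:2] for q in ct]); c0=P.mean(0); d=c0-C[k][:2]; d/=np.linalg.norm(d)
        if n=='round':
            Q=P[(P-c0)@d>0]
            print(n,k,[least_squares(lambda v:np.hypot(*(Q-v).T)-R+e,c0,loss='soft_l1').x.round(1) for e in(0,1.2)],s)
        else:
            o=fitsq(P,R-.8,d,.25); print(n,k,o.x.round(3),o.cost)
for n,bt,bs in(('sq',(252,125,280,158),(250,226,270,254)),('rd',(334,138,356,172),(168,240,186,271)),('sm',(402,192,428,224),(84,220,104,248)),('trayh',(262,196,273,218),(226,175,238,196))):
    V=[cv2.cvtColor(cv2.GaussianBlur(f['image'],(3,3),0),cv2.COLOR_RGB2HSV)[b[1]:b[3],b[0]:b[2],2] for f,b in((T,bt),(S,bs))]
    print(n,[np.percentile(v,[2,10,25,50,75]).tolist() for v in V])
    a,b=[mask(f,bb,lambda h,t=t:h[:,:,2]<t) for f,bb,t in((T,bt,60),(S,bs,85))]
    X,e=tri([(T,a[2]),(S,b[2])]); print('  ',a[2].round(1),a[3],b[2].round(1),b[3],X.round(1),e[0])
im=S['image'][:,:,::-1]
a=[cv2.resize(im[y:y+60,x:x+66],(396,360),interpolation=cv2.INTER_CUBIC) for x,y in((228,220),(148,235))]
b=cv2.resize(im[166:226,210:290],(480,360),interpolation=cv2.INTER_CUBIC)
cv2.imwrite('pics/s1.png',np.clip(cv2.resize(np.hstack(a+[b]),(800,226)).astype(float)*1.5,0,255))
E
```

```text
S pct [ 13.  16.  42. 131. 139.]
S pct [13. 30. 83. 94. 97.]
round 0 [array([432.4, 375.7]), array([432.6, 377.2])] 1403
round 1 [array([432.8, 377.5]), array([432. , 378.8])] 1283
square 0 [5.55919e+02 2.00607e+02 2.20000e-01] 18.245743674986596
square 1 [5.55214e+02 2.01764e+02 2.22000e-01] 191.36613803220422
sq [[31.0, 43.0, 73.0, 81.0, 82.0], [61.0, 67.0, 100.0, 121.0, 124.0]]
   [264.4 141.3] 152 [259.  240.6] 109 [588.5 -11.3  54. ] 1.1
rd [[24.0, 33.0, 62.0, 81.0, 83.0], [59.0, 65.7, 87.25, 122.0, 141.75]]
   [344.6 155.5] 182 [176. 257.] 126 [ 552.8 -216.2   54.4] 0.8
sm [[12.0, 28.10000000000001, 57.75, 81.0, 86.0], [47.0, 58.0, 81.0, 119.0, 141.0]]
   [415.  209.4] 211 [ 93.9 233.7] 147 [ 415.6 -392.3   57.3] 1.0
trayh [[62.0, 65.0, 71.0, 84.0, 98.0], [62.06, 80.0, 100.0, 125.0, 152.25]]Traceback (most recent call last):
  File "<stdin>", line 26, in <module>
  File "h.py", line 20, in mask
    i=1+np.argmax(s[1:,4]); m=(l==i).astype(np.uint8)
        ~~~~~~~~~^^^^^^^^^
    return _wrapfunc(a, 'argmax', axis=axis, out=out, **kwds)
    return bound(*args, **kwds)
ValueError: attempt to get argmax of an empty sequence
```

```bash
python3 - <<'E'
from h import *
T,S=load('0')
pts={'rd':[(328,131),(364,134),(357,171),(322,168)]}
k=[onz(T,p,z)[:2] for p,z in zip(pts['rd'],(62,62,16.1,16.1))]; k=np.array(k)
print('round stand corners',k.round(1).tolist(),'c',k.mean(0).round(1))
d=k[:2].mean(0)-k[2:].mean(0); print('yaw deg',np.degrees(np.arctan2(d[1],d[0])),np.degrees(np.arctan2(*( (k[0]-k[1])[::-1])))-90, np.linalg.norm(d),np.linalg.norm(k[0]-k[1]))
# square lid plate top corners: z of back/front edges of plate if origin at z=46.2
t=np.radians(27);O=46.2
zs=[O+48*np.sin(t)+6*np.cos(t)]*2+[O-48*np.sin(t)+6*np.cos(t)]*2
# mask whole incl stand back; print poly with lower-S threshold for plate V<~85
for n,b in(('sq',(240,108,298,168)),):
    m,ct,c,s=mask(T,b,lambda h:(h[:,:,1]<60)&(h[:,:,2]<92)); print(s,cv2.approxPolyDP(ct.astype(np.int32)[:,None],3,True)[:,0].tolist())
m,ct,c,s=mask(T,(318,127,370,176),lambda h:(h[:,:,1]<60)&(h[:,:,2]<92)); print('rd plate',cv2.fitEllipse(ct.astype(np.float32)),c,s)
im=S['image'][:,:,::-1]
a=[cv2.resize(im[y:y+60,x:x+66],(396,360),interpolation=cv2.INTER_CUBIC) for x,y in((228,220),(148,235))]
b=cv2.resize(im[166:226,210:290],(480,360),interpolation=cv2.INTER_CUBIC)
cv2.imwrite('pics/s1.png',np.clip(np.vstack([np.hstack(a)[:,:792],cv2.resize(b,(792,240))])[:600].astype(float)*1.4,0,255))
E
```

```text
round stand corners [[614.6, -172.4], [607.3, -264.1], [517.9, -255.9], [525.5, -163.5]] c [ 566.3 -214. ]
yaw deg -5.463975841892099 -4.569118576802481 89.67502177532519 92.04846409397327
1312 [[261, 115], [244, 145], [273, 163], [290, 135]]
rd plate ((341.9653015136719, 152.30638122558594), (36.19511032104492, 41.14860916137695), 84.70396423339844) [342.50767918 152.52389078] 1172[ WARN:0@0.538] global loadsave.cpp:1063 imwrite_ Unsupported depth image for selected encoder is fallbacked to CV_8U.
```

View pics/s1.png

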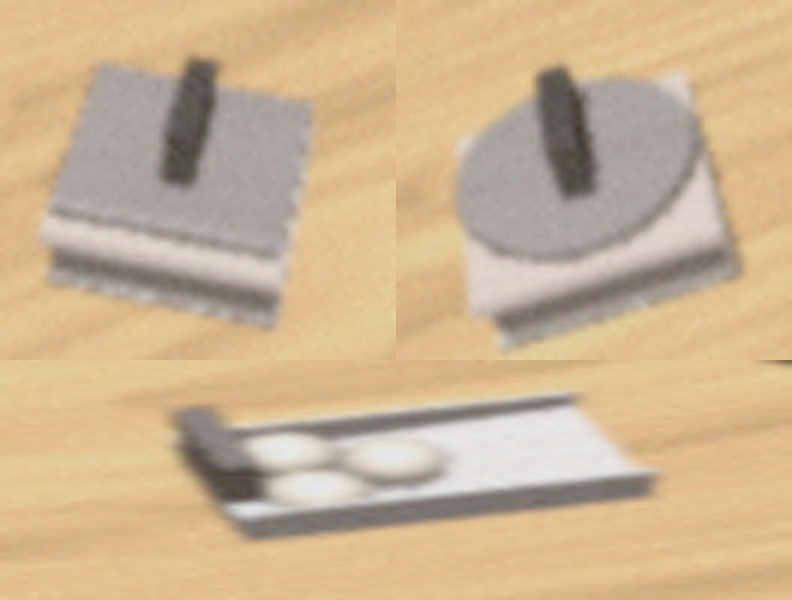

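```bash
python3 - <<'E'
from h import *
T,S=load('0')
print('stand back corners (z should be 62)',tri([(T,(328,131)),(S,(204.5,275))]),tri([(T,(364,134)),(S,(160.3,287))]))
def ell(f,b,lo,hi):
    m,ct,c,s=mask(f,b,lambda h:(h[:,:,1]<60)&(h[:,:,2]>lo)&(h[:,:,2]<hi)); 
    hull=cv2.convexHull(ct.astype(np.float32)); return cv2.fitEllipse(ct.astype(np.float32)),s
# scene plate of round lid
V=cv2.cvtColor(cv2.GaussianBlur(S['image'],(3,3),0),cv2.COLOR_RGB2HSV)
print(V[260:290:3,180,1:].tolist())
# top face corners of the square plate, scene crop -> px ; top poly
c=lambda x,y:(228+x/6,220+y/6)
for t,s,n in(((261,115),c(278,250),'+x+y'),((244,145),c(312,100),'-x+y'),((273,163),c(100,65),'-x-y'),((290.5,134.5),c(50,212),'+x-y')):
    print('sqplate',n,tri([(T,t),(S,s)]))
# tray: handle top corners and wall corners
d=lambda x,y:(210+x/9.9,166+(y-360)/4)
for t,s,n in(((742/4+85,447/4+110),d(250,530),'rear -x bottom?'),((567/4+85,323/4+110),d(650,478),'mouth +x top'),((557/4+85,433/4+110),d(575,397),'mouth -x top')):
    print('tray',n,tri([(T,t),(S,s)]))
E
```

```text
stand back corners (z should be 62) (array([ 618.49325412, -170.36936088,   49.0526869 ]), [np.float64(4.3), np.float64(4.3)]) (array([ 609.52220675, -269.31890303,   50.02412271]), [np.float64(2.1), np.float64(2.1)])
[[29, 79], [31, 73], [21, 85], [17, 122], [15, 123], [17, 117], [26, 146], [27, 133], [34, 89], [35, 118]]
sqplate +x+y (array([655.57689968,  -0.88855111,  61.58355412]), [np.float64(0.5), np.float64(0.5)])
sqplate -x+y (array([585.4679258 ,  45.4347277 ,  24.31694869]), [np.float64(2.7), np.float64(2.7)])
sqplate -x-y (array([536.94203893, -32.67866587,  26.86701194]), [np.float64(0.8), np.float64(0.8)])
sqplate +x-y (array([605.56641406, -78.04707445,  58.4192889 ]), [np.float64(1.1), np.float64(1.1)])
tray rear -x bottom? (array([ 386.64097106,  -21.15188252, -111.1691568 ]), [np.float64(10.9), np.float64(10.9)])
tray mouth +x top (array([464.1866364 ,  88.50840932,  19.81615023]), [np.float64(1.1), np.float64(1.1)])
tray mouth -x top (array([392.48552416,  95.0933804 ,  19.90303206]), [np.float64(2.0), np.float64(2.0)])
```

```bash
python3 - <<'E'
from h import *
T,S=load('0')
c1=lambda x,y:(85+(x+.5)/4-.5,110+(y+.5)/4-.5)
d=lambda x,y:(210+(x+.5)/9.9-.5,166+(y-360+.5)/4-.5)
for t,s in(((706,362),(318,490)),((701,410),(290,452)),((661,384),(395,460))):
    X,e=tri([(T,c1(*t)),(S,d(*s))]);print('ball',X.round(1),e[0],onz(T,c1(*t),22).round(1),onz(S,d(*s),22).round(1))
for z,p,q in((62,(328,131),(204.5,275)),(62,(364,134),(160.3,287))): print(onz(T,p,z).round(1),onz(S,q,z).round(1))
for n,box in(('purp near',(335,250,385,302)),('far',(380,122,432,172))):
    m,ct,c,s=mask(T,box,lambda h:(h[:,:,0]>130)&(h[:,:,0]<160)&(h[:,:,1]>100)); print(n,c,onz(T,c,6).round(1))
for n,box in(('purp near',(118,155,160,195)),('far',(84,270,144,332))):
    m,ct,c,s=mask(S,box,lambda h:(h[:,:,0]>130)&(h[:,:,0]<160)&(h[:,:,1]>100)); print(n,c,onz(S,c,6).round(1))
E
```

```text
ball [439.3  -2.9  24.5] 0.1 [439.5  -2.8  22. ] [437.9  -2.5  22. ]
ball [4.08e+02 4.00e-01 2.62e+01] 0.0 [4.081e+02 4.000e-01 2.200e+01] [405.5   1.2  22. ]
ball [424.8  26.3  24.9] 0.2 [425.   26.5  22. ] [423.   26.7  22. ]
[ 614.6 -172.4   62. ] [ 624.5 -166.1   62. ]
[ 607.3 -264.1   62. ] [ 613.5 -269.7   62. ]
purp near [357.11167086 276.74139379] [ 240.8 -254.7    6. ]
far [405.32003711 146.77829314] [ 585.  -388.9    6. ]
purp near [138.58978873 177.10739437] [ 246.4 -256.9    6. ]
far [113.65294592 303.17433414] [ 588.7 -391.8    6. ]
```

```bash
cat >> h.py <<'E'
from scipy.spatial.transform import Rotation as Ro
def down(yaw,axis_yaw=0,tilt=0):
    "tool down with tool x at yaw; then tilted by tilt about horizontal world axis at axis_yaw (deg)"
    p=np.radians(yaw);x=np.array([np.cos(p),np.sin(p),0]);z=np.array([0,0,-1.]);a=np.radians(axis_yaw)
    return Ro.from_rotvec(np.radians(tilt)*np.array([np.cos(a),np.sin(a),0]))*Ro.from_matrix(np.c_[x,np.cross(z,x),z])
def cur():
    s=r.sense();w,x,y,z=s['orientation'];return s,s['position'],Ro.from_quat([x,y,z,w])
def plan(g,R,base=None):
    s,p,R0=cur()
    if base is not None: p,R0=base
    t=np.array(g)-155*R.as_matrix()[:,2]; sh=R0.inv().apply(t-p)/10; rv=(R0.inv()*R).as_rotvec()
    print('row',sh.round(2).tolist(),rv.round(3).tolist(),'dist',round(10*np.linalg.norm(sh)),'rows',round(max(np.linalg.norm(sh)/4.17,np.degrees(np.linalg.norm(rv))/7.16),1),'tcp',t.round(1))
def st():
    s,p,R=cur();g=p+155*R.as_matrix()[:,2]
    print('t',round(s['time'],2),'grasp',g.round(1),'yaw',round(np.degrees(np.arctan2(*R.as_matrix()[1::-1,0])),1),'z',R.as_matrix()[:,2].round(3),'q',s['q'].round(2),'F',s['contact_force'].round(1),'w',round(s['width'],1),'gf',round(s['gripper_force'],1))
E
python3 - <<'E'
from h import *
st()
R=down(176.1); plan([420,-22.3,160],R); plan([420,-22.3,63],R)
T,S=load('0')
for n,a,b in(('sq',(264.4,141.3),(259.4,240.5)),('rd',(344.6,155.5),(176,257))): print(n,onz(T,a,63).round(1),onz(S,b,63).round(1))
E
```

```text
t 0.1 grasp [ 150.3 -554.4  248.9] yaw 15.2 z [-0.     0.002 -1.   ] q [-1.38  0.31  1.51  0.    1.33 -0.07] F [ 0.1  0.5 -0.4] w 85.3 gf 0.0
row [39.95, -44.31, 8.98] [-0.0, -0.003, -2.809] dist 603 rows 22.5 tcp [420.  -22.3 315. ]
row [39.95, -44.29, 18.68] [-0.0, -0.003, -2.809] dist 625 rows 22.5 tcp [420.  -22.3 218. ]
sq [587.1 -10.2  63. ] [591.9 -12.9  63. ]
rd [ 551.6 -213.8   63. ] [ 556.4 -216.4   63. ]
```

```bash
python3 -m crank '[[[40,-44.3,2,0,0,-2.809,80],[40,-44.3,2,0,0,-2.809,80],[40,-44.3,2,0,0,-2.809,80],[40,-44.3,2,0,0,-2.809,80],[40,-44.3,2,0,0,-2.809,80],[40,-44.3,2,0,0,-2.809,80],[40,-44.3,2,0,0,-2.809,80],[40,-44.3,2,0,0,-2.809,80],[40,-44.3,2,0,0,-2.809,80],[40,-44.3,2,0,0,-2.809,80],[40,-44.3,2,0,0,-2.809,80],[40,-44.3,2,0,0,-2.809,80]]]' 60; python3 - <<'E'
from h import *
st();R=down(176.1); plan([420,-22.3,160],R); plan([420,-22.3,63],R)
E
```

```text
time: 1.1
position: [376.7, -107.3, 387.9]
orientation: [0.0, 0.633, 0.774, -0.0]
contact_force: [0.7, -0.6, -0.6]
width: 58.4
gripper_force: 0.0
t 1.1 grasp [ 376.7 -107.3  232.9] yaw 101.5 z [ 0. -0. -1.] q [-0.39  0.06  1.88 -0.    1.2  -0.59] F [ 0.7 -0.6 -0.6] w 58.4 gf 0.0
row [7.47, 5.93, 7.29] [-0.0, 0.0, -1.303] dist 120 rows 10.4 tcp [420.  -22.3 315. ]
row [7.47, 5.93, 16.99] [-0.0, 0.0, -1.303] dist 195 rows 10.4 tcp [420.  -22.3 218. ]
```

```bash
python3 -m crank '[[[7.45,5.9,7.3,0,0,-1.303,80],[7.45,5.9,7.3,0,0,-1.303,80],[7.45,5.9,7.3,0,0,-1.303,80],[7.45,5.9,7.3,0,0,-1.303,80],[7.45,5.9,7.3,0,0,-1.303,80],[7.45,5.9,7.3,0,0,-1.303,80],[7.45,5.9,7.3,0,0,-1.303,80],[7.45,5.9,7.3,0,0,-1.303,80],[7.45,5.9,7.3,0,0,-1.303,80],[7.45,5.9,7.3,0,0,-1.303,80],[7.45,5.9,7.3,0,0,-1.303,80],[7.45,5.9,7.3,0,0,-1.303,80]]]'; python3 - <<'E'
from h import *
st();R=down(176.1); plan([420,-22.3,63],R)
for n in('top','scene'):
    pickle.dump(imaging.grab_frame(n),open(n+'1.pkl','wb'))
T,S=load('1'); im=np.hstack([cv2.resize(f['image'][y:y+75,x:x+60,::-1],(400,500),interpolation=cv2.INTER_CUBIC) for f,x,y in((T,225,165),(S,215,135))])
cv2.imwrite('pics/g1.png',cv2.convertScaleAbs(im,alpha=1.5))
E
```

```text
time: 2.1
position: [420.0, -24.8, 314.7]
orientation: [-0.0, 0.036, 0.999, 0.0]
contact_force: [0.3, -0.9, -0.6]
width: 59.0
gripper_force: 0.0
t 2.1 grasp [419.8 -24.8 159.7] yaw 175.8 z [-0.001  0.    -1.   ] q [-0.16  0.19  1.94  0.    1.01 -1.66] F [ 0.3 -0.9 -0.6] w 59.0 gf 0.0
row [0.01, 0.25, 9.67] [0.0, -0.001, -0.004] dist 97 rows 2.3 tcp [420.  -22.3 218. ]
```

View pics/g1.png

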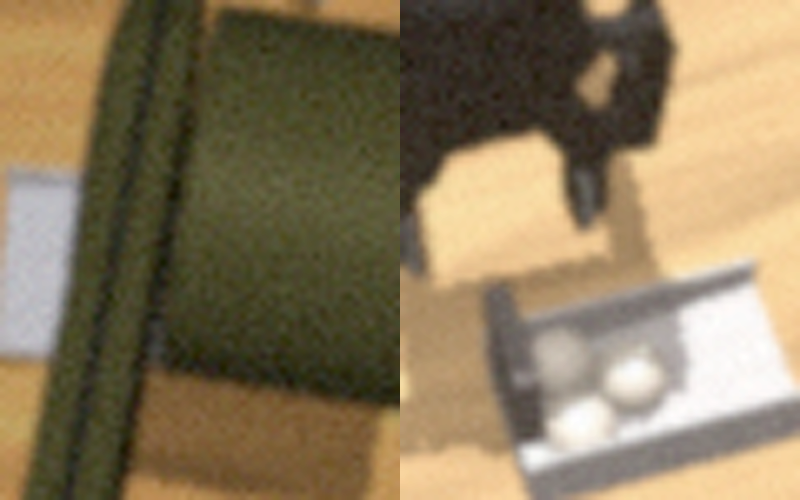

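The scene half shows the open fingers at about (415,250) and (585,200), straddling the tray handle at (515,360). I descend and grip.

```bash
python3 -m crank '[[[0,0.25,4,0,0,0,80],[0,0.25,7,0,0,0,80],[0,0.25,9.7,0,0,0,80],[0,0.25,9.7,0,0,0,80],[0,0.25,9.7,0,0,0,80],[0,0.25,9.7,0,0,0,255],[0,0.25,9.7,0,0,0,255],[0,0.25,9.7,0,0,0,255],[0,0.25,9.7,0,0,0,255],[0,0.25,9.7,0,0,0,255],[0,0.25,9.7,0,0,0,255],[0,0.25,9.7,0,0,0,255]]]' 60; python3 - <<'E'
from h import *
st()
E
```

```text
time: 3.2
position: [421.0, -22.6, 219.4]
orientation: [0.002, 0.037, 0.999, -0.0]
contact_force: [-0.6, -0.7, 5.7]
width: 11.5
gripper_force: 58.7
t 3.2 grasp [421.6 -22.8  64.4] yaw 175.8 z [ 0.004 -0.001 -1.   ] q [-0.15  0.35  2.06 -0.    0.73 -1.65] F [-0.6 -0.7  5.7] w 11.5 gf 58.7
```

```bash
python3 -m crank '[[[0,0,-1,0,0,0,255],[0,0,-2.5,0,0,0,255],[0,0,-4.5,0,0,0,255],[0,0,-6.5,0,0,0,255],[0,0,-8.5,0,0,0,255],[0,0.5,-9.5,0,0,0,255],[0,1.5,-10,0,0,0,255],[0,3,-10,0,0,0,255],[0,4.5,-10,0,0,0,255],[0,5.5,-10,0,0,0,255],[0,6,-10,0,0,0,255],[0,6,-10,0,0,0,255]]]' 90; python3 - <<'E'
from h import *
st();plan([423.8,240.8,160],down(176.1))
f=imaging.grab_frame('scene');cv2.imwrite('pics/l1.png',cv2.convertScaleAbs(cv2.resize(f['image'][110:230,200:400,::-1],(800,480)),alpha=1.4))
E
```

```text
time: 4.2
position: [424.3, 38.5, 317.5]
orientation: [-0.001, 0.036, 0.999, 0.0]
contact_force: [0.5, 0.4, -5.9]
width: 10.9
gripper_force: 88.0
t 4.2 grasp [424.2  38.5 162.5] yaw 175.9 z [-0.001  0.    -1.   ] q [-0.01  0.2   1.92  0.    1.02 -1.51] F [ 0.5  0.4 -5.9] w 10.9 gf 88.0
row [1.51, 20.17, 0.26] [0.0, -0.001, -0.004] dist 202 rows 4.9 tcp [423.8 240.8 315. ]
```

View pics/l1.png

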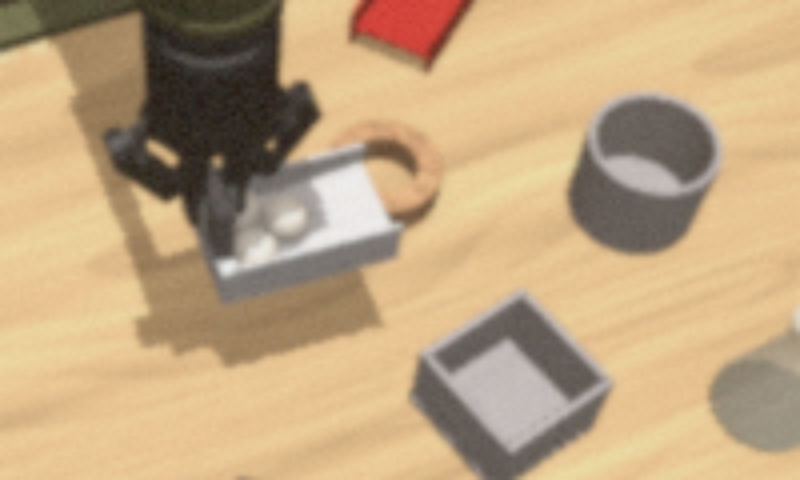

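The tray hangs level with the balls at the rear, around (275,220). The round jar's rim is centred near (652,147). I travel on with gentle acceleration and braking.

```bash
python3 -m crank '[[[0.1,0.7,0,0,0,0,255],[0.2,2,0,0,0,0,255],[0.4,4,0.2,0,0,0,255],[0.6,6.5,0.2,0,0,0,255],[0.8,9.2,0.2,0,0,0,255],[1,12,0.2,0,0,0,255],[1.2,14.5,0.2,0,0,0,255],[1.4,16.6,0.2,0,0,0,255],[1.5,18.2,0.2,0,0,0,255],[1.5,19.3,0.2,0,0,0,255],[1.5,20,0.2,0,0,0,255],[1.5,20.2,0.2,0,0,0,255]]]'; python3 - <<'E'
from h import *
T,S=load('0');print('jar',onz(S,(362.5,146.3),76))
c,s=np.cos(np.radians(86.1)),np.sin(np.radians(86.1))
st()
for a,z in((0,115),(8,110),(14,106),(20,102),(28,100),(36,100)):
    M=np.array([433-20*c,375.5-20*s,z]);Rt=Ro.from_rotvec(np.radians(a)*np.array([np.cos(np.radians(176.1)),np.sin(np.radians(176.1)),0]))
    g=M+Rt.apply(-115*np.array([c,s,0])+[0,0,44]); print(a,end=' ');plan(g,down(176.1,176.1,a))
E
```

```text
time: 5.25
position: [424.9, 240.7, 315.8]
orientation: [0.0, 0.037, 0.999, 0.0]
contact_force: [0.1, 0.1, -5.5]
width: 10.7
gripper_force: 88.2
jar [437.072164   370.67928823  76.        ]
t 5.25 grasp [425.  240.7 160.8] yaw 175.8 z [ 0.  0. -1.] q [ 0.43  0.28  1.81 -0.    1.06 -1.07] F [ 0.1  0.1 -5.5] w 10.7 gf 88.2
0 row [0.11, 0.0, 0.18] [0.0, 0.0, -0.005] dist 2 rows 0.1 tcp [423.8 240.8 314. ]
8 row [0.13, 2.89, -0.73] [0.14, -0.0, -0.005] dist 30 rows 1.1 tcp [425.8 269.6 323.1]
14 row [0.14, 5.16, -1.11] [0.244, -0.001, -0.005] dist 53 rows 2.0 tcp [427.3 292.3 326.9]
20 row [0.15, 7.5, -1.25] [0.349, -0.001, -0.005] dist 76 rows 2.8 tcp [428.9 315.6 328.3]
28 row [0.17, 10.69, -1.39] [0.489, -0.001, -0.005] dist 108 rows 3.9 tcp [431.1 347.5 329.7]
36 row [0.19, 13.9, -1.28] [0.628, -0.002, -0.005] dist 140 rows 5.0 tcp [433.3 379.4 328.6]
```

```bash
python3 -m crank '[[[0.1,1.4,-0.3,0.07,0,0,255],[0.1,2.9,-0.7,0.14,0,0,255],[0.1,3.6,-0.9,0.175,0,0,255],[0.1,4.4,-1,0.21,0,0,255],[0.1,5.1,-1.1,0.244,0,0,255],[0.1,5.5,-1.1,0.262,0,0,255],[0.1,5.9,-1.15,0.279,0,0,255],[0.1,6.3,-1.2,0.297,0,0,255],[0.1,6.7,-1.2,0.314,0,0,255],[0.1,7.1,-1.2,0.332,0,0,255],[0.1,7.5,-1.25,0.349,0,0,255],[0.1,8.3,-1.3,0.384,0,0,255]]]'; python3 - <<'E'
from h import *
c,s=np.cos(np.radians(86.1)),np.sin(np.radians(86.1))
st()
for a,z in((28,100),(36,100)):
    M=np.array([433-20*c,375.5-20*s,z]);Rt=Ro.from_rotvec(np.radians(a)*np.array([np.cos(np.radians(176.1)),np.sin(np.radians(176.1)),0]))
    g=M+Rt.apply(-115*np.array([c,s,0])+[0,0,44]); print(a,end=' ');plan(g,down(176.1,176.1,a))
E
```

```text
time: 6.25
position: [429.9, 322.6, 329.4]
orientation: [-0.007, 0.037, 0.981, -0.191]
contact_force: [0.0, -0.1, -2.9]
width: 10.8
gripper_force: 89.0
t 6.25 grasp [425.6 264.4 185.8] yaw 175.7 z [-0.028 -0.375 -0.927] q [ 0.67  0.41  1.6  -0.28  1.41 -0.74] F [ 0.  -0.1 -2.9] w 10.8 gf 89.0
28 row [0.06, 2.3, -0.96] [0.103, -0.002, -0.006] dist 25 rows 0.8 tcp [431.1 347.5 329.7]
36 row [0.08, 5.31, -2.06] [0.243, -0.003, -0.006] dist 57 rows 1.9 tcp [433.3 379.4 328.6]
```

```bash
python3 -m crank '[[[0,2.3,-1,0.1,0,0,255],[0,4.5,-1.8,0.2,0,0,255],[0,4.5,-1.8,0.2,0,0,255],[0,4.5,-1.8,0.2,0,0,255],[0,4.5,-1.8,0.2,0,0,255]]]'; python3 - <<'E'
from h import *
st();
f=imaging.grab_frame('scene');g=imaging.grab_frame('top')
a=[cv2.resize(h['image'][y:y+80,x:x+80,::-1],(400,400),interpolation=cv2.INTER_CUBIC) for h,x,y in((f,320,110),(g,70,160))]
cv2.imwrite('pics/t1.png',cv2.convertScaleAbs(np.hstack(a),alpha=1.4))
plan([424.0,240.8,170],down(176.1))
E
```

```text
time: 6.67
position: [433.3, 371.4, 328.5]
orientation: [-0.011, 0.035, 0.957, -0.288]
contact_force: [0.0, 0.2, -3.2]
width: 11.0
gripper_force: 89.6
t 6.67 grasp [427.  286.2 199.2] yaw 175.8 z [-0.041 -0.55  -0.834] q [ 0.76  0.5   1.48 -0.38  1.62 -0.66] F [ 0.   0.2 -3.2] w 11.0 gf 89.6
row [-0.04, -10.61, 7.5] [-0.584, -0.002, -0.006] dist 130 rows 4.7 tcp [424.  240.8 325. ]
```

View pics/t1.png

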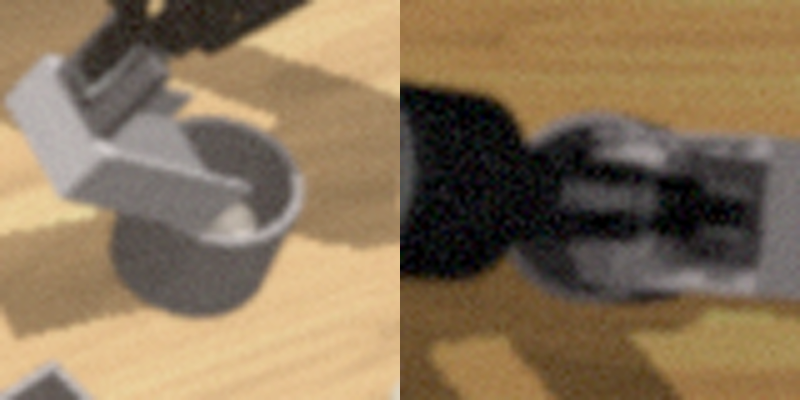

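The left half (scene view) shows the tray tipped and empty, with a ball inside the jar near (235,222). No stray balls are visible, and the force drop matches three balls leaving. I level the tray and carry it back.

```bash
python3 -m crank '[[[0,-3,0,-0.1,0,0,255],[0,-6,2,-0.25,0,0,255],[0,-8.5,4.5,-0.4,0,0,255],[0,-10.6,7,-0.584,0,0,255],[0,-10.6,7,-0.584,0,0,255],[0,-10.6,7,-0.584,0,0,255]]]'; python3 - <<'E'
from h import *
st();plan([422,-22.7,165],down(175.8)); plan([421.6,-22.7,66],down(175.8))
E
```

```text
time: 7.27
position: [422.2, 240.4, 329.5]
orientation: [-0.0, 0.04, 0.999, 0.001]
contact_force: [-0.7, -1.2, -3.5]
width: 11.0
gripper_force: 90.2
t 7.27 grasp [422.1 240.8 174.5] yaw 175.4 z [-0.     0.003 -1.   ] q [ 0.43  0.26  1.79  0.    1.09 -1.06] F [-0.7 -1.2 -3.5] w 11.0 gf 90.2
row [-2.09, -26.23, 0.88] [0.003, -0.001, -0.007] dist 263 rows 6.3 tcp [422.  -22.7 320. ]
row [-2.06, -26.26, 10.78] [0.003, -0.001, -0.007] dist 285 rows 6.8 tcp [421.6 -22.7 221. ]
```

```bash
python3 -m crank '[[[-2.1,-26.2,0.9,0,0,-0.007,255],[-2.1,-26.2,0.9,0,0,-0.007,255],[-2.1,-26.2,0.9,0,0,-0.007,255],[-2.1,-26.2,0.9,0,0,-0.007,255],[-2.1,-26.2,0.9,0,0,-0.007,255],[-2.1,-26.2,0.9,0,0,-0.007,255],[-2.1,-26.2,0.9,0,0,-0.007,255],[-2.1,-26.2,3,0,0,-0.007,255],[-2.1,-26.2,6,0,0,-0.007,255],[-2.1,-26.2,8.5,0,0,-0.007,255],[-2.1,-26.2,9.8,0,0,-0.007,255],[-2.1,-26.2,9.8,0,0,-0.007,255]]]'; python3 - <<'E'
from h import *
st();plan([421.6,-22.7,65],down(175.8))
E
```

```text
time: 8.27
position: [424.8, -18.3, 228.9]
orientation: [-0.003, 0.033, 0.999, -0.001]
contact_force: [-0.1, -0.3, -2.1]
width: 11.3
gripper_force: 90.7
t 8.27 grasp [423.8 -18.5  73.9] yaw 176.2 z [-0.007 -0.001 -1.   ] q [-0.14  0.34  2.04 -0.    0.77 -1.64] F [-0.1 -0.3 -2.1] w 11.3 gf 90.7
row [0.29, -0.46, 0.9] [-0.002, -0.006, 0.007] dist 10 rows 0.3 tcp [421.6 -22.7 220. ]
```

```bash
python3 -m crank '[[[0,0,0.3,0,0,0,255],[0,0,0.6,0,0,0,255],[0,0,0.85,0,0,0,255],[0,0,0.95,0,0,0,255],[0,0,0.95,0,0,0,255]]]'; python3 - <<'E'
from h import *
st()
E
```

```text
time: 8.68
position: [425.9, -18.3, 221.8]
orientation: [0.001, 0.033, 0.999, -0.0]
contact_force: [0.7, -0.5, -2.9]
width: 11.1
gripper_force: 90.8
t 8.68 grasp [426.1 -18.3  66.8] yaw 176.2 z [ 0.001 -0.    -1.   ] q [-0.14  0.35  2.05 -0.    0.75 -1.65] F [ 0.7 -0.5 -2.9] w 11.1 gf 90.8
```

```bash
python3 -m crank '[[[0,0,0.1,0,0,0,255],[0,0,0.2,0,0,0,255],[0,0,0.27,0,0,0,255],[0,0,0.27,0,0,0,255]]]'; python3 - <<'E'
from h import *
st()
E
```

```text
time: 9.02
position: [425.7, -18.4, 219.5]
orientation: [0.001, 0.033, 0.999, -0.0]
contact_force: [-1.7, -0.6, 6.4]
width: 11.2
gripper_force: 92.6
t 9.02 grasp [425.9 -18.4  64.5] yaw 176.2 z [ 0.001 -0.    -1.   ] q [-0.14  0.35  2.05 -0.    0.74 -1.65] F [-1.7 -0.6  6.4] w 11.2 gf 92.6
```

```bash
python3 -m crank '[[[0,0,0,0,0,0,80],[0,0,0,0,0,0,80],[0,0,0,0,0,0,80],[0,0,-1,0,0,0,80],[0,0,-4,0,0,0,80],[0,0,-8,0,0,0,80],[0,0,-12,0,0,0,80],[0,0,-12,0,0,0,80]]]'; python3 - <<'E'
from h import *
st();R=down(175,85,-27);n=-R.as_matrix()[:,2];b=np.array([554,-215,62.5])
print(n);plan(b+89*n,R)
f=imaging.grab_frame('scene');m=f['image'];cv2.imwrite('tray_after.png',m[:,:,::-1])
E
```

```text
time: 9.68
position: [428.4, -18.7, 345.2]
orientation: [0.007, 0.033, 0.999, -0.001]
contact_force: [1.7, -1.2, 0.3]
width: 58.9
gripper_force: 0.0
t 9.68 grasp [430.5 -19.  190.2] yaw 176.2 z [ 0.013 -0.002 -1.   ] q [-0.14  0.16  1.88  0.    1.08 -1.65] F [ 1.7 -1.2  0.3] w 58.9 gf 0.0
[-0.45226293  0.03956788  0.89100652]
row [-2.67, -18.52, 6.58] [0.004, -0.458, 0.02] dist 198 rows 4.8 tcp [ 443.6 -205.3  279.9]
```

```bash
python3 -m crank '[[[-2.7,-18.5,6.6,0,-0.458,0.02,80],[-2.7,-18.5,6.6,0,-0.458,0.02,80],[-2.7,-18.5,6.6,0,-0.458,0.02,80],[-2.7,-18.5,6.6,0,-0.458,0.02,80],[-2.7,-18.5,6.6,0,-0.458,0.02,80],[-2.7,-18.5,6.6,0,-0.458,0.02,80],[-2.7,-18.5,6.6,0,-0.458,0.02,80],[-2.7,-18.5,6.6,0,-0.458,0.02,80],[-2.7,-18.5,6.6,0,-0.458,0.02,80]]]'; python3 - <<'E'
from h import *
st();R=down(175,85,-27);n=-R.as_matrix()[:,2];b=np.array([554,-215,62.5]);plan(b+9*n,R)
f=imaging.grab_frame('scene');g=imaging.grab_frame('top')
pickle.dump(f,open('scene2.pkl','wb'));pickle.dump(g,open('top2.pkl','wb'))
a=[cv2.resize(h['image'][y:y+80,x:x+80,::-1],(400,400),interpolation=cv2.INTER_CUBIC) for h,x,y in((f,145,205),(g,305,110))]
# tray upright check + jar
b=[cv2.resize(f['image'][120:200,215:295,::-1],(400,200)),cv2.resize(f['image'][120:180,330:410,::-1],(400,200))]
cv2.imwrite('pics/r1.png',cv2.convertScaleAbs(np.vstack([np.hstack(a),np.hstack(b)]),alpha=1.4))
E
```

```text
time: 10.48
position: [439.6, -204.0, 271.8]
orientation: [0.226, 0.043, 0.973, -0.007]
contact_force: [0.1, 0.2, -0.7]
width: 58.7
gripper_force: 0.0
t 10.48 grasp [ 507.6 -209.   132.6] yaw 174.9 z [ 0.439 -0.032 -0.898] q [-0.62  0.27  2.05  0.52  0.47 -2.53] F [ 0.1  0.2 -0.7] w 58.7 gf 0.0
row [-0.86, -0.14, 7.46] [0.006, -0.016, -0.002] dist 75 rows 1.8 tcp [ 479.8 -208.5  208.6]
```

View pics/r1.png

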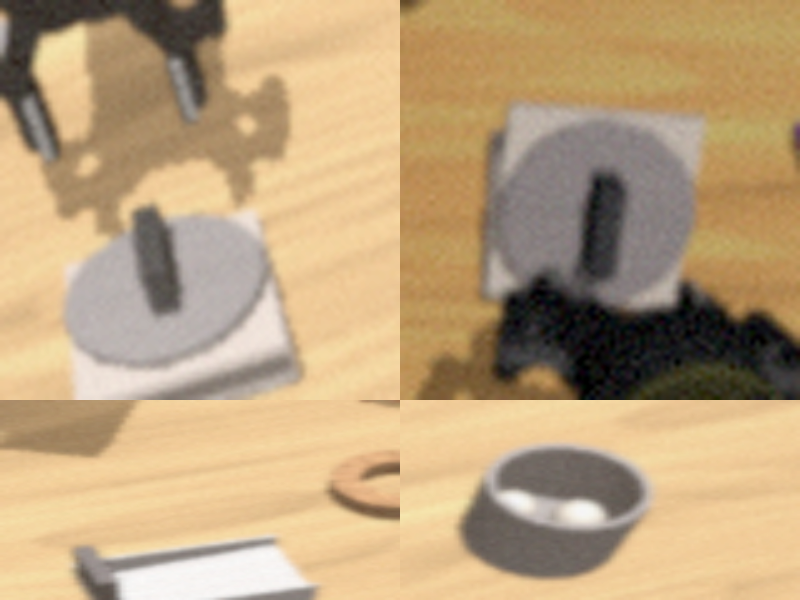

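The open fingers hang beside the round lid's bar. The tray stands upright and empty, and white balls sit in the jar around (545,505). q6 is close to its limit, so I'll use the half-turn-equivalent grasp.

```bash
python3 -m crank '[[[0,0,0,0,0,1.5,80],[0,0,0,0,0,1.5,80],[0,0,0,0,0,1.5,80],[0,0,0,0,0,1.5,80],[0,0,0,0,0,1.5,80],[0,0,0,0,0,1.5,80],[0,0,0,0,0,1.5,80],[0,0,0,0,0,1.5,80],[0,0,0,0,0,1.5,80],[0,0,0,0,0,1.5,80],[0,0,0,0,0,1.5,80],[0,0,0,0,0,1.5,80]]]'; python3 - <<'E'
from h import *
st();R=down(-5,85,-27);n=-R.as_matrix()[:,2];b=np.array([554,-215,62.5]);plan(b+80*n,R)
T,S=load('2')
for f,b in((T,(85,178,140,226)),(S,(338,128,386,178))):
    h=cv2.cvtColor(f['image'],cv2.COLOR_RGB2HSV)[b[1]:b[3],b[0]:b[2]].astype(int); m=((h[:,:,2]>(115 if f is T else 165))&(h[:,:,1]<70)).astype(np.uint8)
    n,l,s,c=cv2.connectedComponentsWithStats(m);print([(s[i,4].item(),c[i].round(1).tolist()) for i in range(1,n) if s[i,4]>8],np.percentile(h[:,:,2],[50,90,99]))
E
```

```text
time: 11.58
position: [440.3, -203.2, 273.1]
orientation: [0.171, 0.695, 0.682, 0.15]
contact_force: [1.0, -0.7, -0.4]
width: 58.6
gripper_force: 0.0
t 11.58 grasp [ 508.7 -208.3  134.1] yaw 88.5 z [ 0.441 -0.033 -0.897] q [-0.61  0.27  2.05  0.52  0.47 -1.02] F [ 1.  -0.7 -0.4] w 58.6 gf 0.0
row [-0.23, 0.61, 0.45] [-0.015, 0.005, 1.637] dist 8 rows 13.1 tcp [ 447.7 -205.7  271.9]
[(59, [37.2, 21.0]), (74, [21.3, 22.7]), (69, [32.7, 32.1])] [117.  135.1 138. ]
[(18, [15.4, 21.8]), (33, [27.9, 25.4])] [159. 173. 175.]
```

All three balls show in the jar in the top view.

```bash
python3 -m crank '[[[-0.2,0.6,0.4,0,0,1.637,80],[-0.2,0.6,0.4,0,0,1.637,80],[-0.2,0.6,0.4,0,0,1.637,80],[-0.2,0.6,0.4,0,0,1.637,80],[-0.2,0.6,0.4,0,0,1.637,80],[-0.2,0.6,0.4,0,0,1.637,80],[-0.2,0.6,0.4,0,0,1.637,80],[-0.2,0.6,0.4,0,0,1.637,80],[-0.2,0.6,0.4,0,0,1.637,80],[-0.2,0.6,0.4,0,0,1.637,80],[-0.2,0.6,0.4,0,0,1.637,80],[-0.2,0.6,0.4,0,0,1.637,80]]]'; python3 - <<'E'
from h import *
st();R=down(-5,85,-27);n=-R.as_matrix()[:,2];b=np.array([554,-215,62.5]);plan(b+9*n,R)
E
```

```text
time: 12.58
position: [447.4, -205.4, 272.3]
orientation: [0.023, 0.974, 0.025, 0.226]
contact_force: [-0.3, 1.4, 0.3]
width: 58.4
gripper_force: 0.0
t 12.58 grasp [ 515.8 -210.5  133.3] yaw 3.7 z [ 0.441 -0.033 -0.897] q [-0.61  0.28  2.04  0.52  0.47  0.49] F [-0.3  1.4  0.3] w 58.4 gf 0.0
row [0.09, 0.08, 7.15] [-0.006, 0.013, 0.137] dist 71 rows 1.7 tcp [ 479.8 -208.5  208.6]
```

```bash
python3 -m crank '[[[0.1,0.1,1.5,0,0.01,0.137,80],[0.1,0.1,3,0,0.01,0.137,80],[0.1,0.1,4.5,0,0.01,0.137,80],[0.1,0.1,5.8,0,0.01,0.137,80],[0.1,0.1,6.6,0,0.01,0.137,80],[0.1,0.1,7.1,0,0.01,0.137,80],[0.1,0.1,7.1,0,0.01,0.137,80],[0.1,0.1,7.1,0,0.01,0.137,80]]]'; python3 - <<'E'
from h import *
st();R=down(-5,85,-27);n=-R.as_matrix()[:,2];b=np.array([554,-215,62.5]);plan(b+9*n,R)
E
```

```text
time: 13.25
position: [479.7, -209.4, 208.8]
orientation: [0.008, 0.972, -0.039, 0.232]
contact_force: [-0.4, 0.2, -0.2]
width: 58.5
gripper_force: 0.0
t 13.25 grasp [ 549.4 -214.6   70.4] yaw -4.7 z [ 0.45  -0.033 -0.893] q [-0.57  0.43  2.05  0.74  0.33  0.41] F [-0.4  0.2 -0.2] w 58.5 gf 0.0
row [-0.0, -0.09, 0.02] [-0.006, 0.003, 0.005] dist 1 rows 0.1 tcp [ 479.8 -208.5  208.6]
```

No contact, and the pose is right. I close the fingers.

```bash
python3 -m crank '[[[0,0,0,0,0,0,255],[0,0,0,0,0,0,255],[0,0,0,0,0,0,255],[0,0,0,0,0,0,255],[0,0,0,0,0,0,255],[0,0,0,0,0,0,255],[0,0,0,0,0,0,255]]]' 60; python3 - <<'E'
from h import *
st()
E
```

```text
time: 13.83
position: [479.4, -210.3, 209.2]
orientation: [0.008, 0.972, -0.04, 0.232]
contact_force: [-3.4, 0.8, 5.6]
width: 13.1
gripper_force: 59.7
t 13.83 grasp [ 549.2 -215.6   70.9] yaw -4.8 z [ 0.451 -0.034 -0.892] q [-0.58  0.43  2.05  0.74  0.33  0.41] F [-3.4  0.8  5.6] w 13.1 gf 59.7
```

```bash
python3 -m crank '[[[0,0,-0.5,0,0,0,255],[0,0,-1.5,0,0,0,255],[0,0,-3.5,0,0,0,255],[0,0,-6,0,0,0,255],[0,0,-9,0,0,0,255],[0,0,-11,0,0,0,255],[0,0,-12,0,0,0,255],[0,0,-12,0,0,0,255]]]' 100; python3 - <<'E'
from h import *
st();plan([520,-200,200],down(0))
E
```

```text
time: 14.5
position: [424.8, -206.1, 317.2]
orientation: [0.009, 0.972, -0.04, 0.233]
contact_force: [0.2, 0.2, -3.4]
width: 12.0
gripper_force: 98.0
t 14.5 grasp [ 494.8 -211.7  179.1] yaw -4.7 z [ 0.452 -0.036 -0.892] q [-0.64  0.18  2.02  0.46  0.58  0.67] F [ 0.2  0.2 -3.4] w 12.0 gf 98.0
row [10.12, -1.4, 0.91] [0.018, -0.47, -0.081] dist 103 rows 3.8 tcp [ 520. -200.  355.]
```

```bash
python3 -m crank '[[[10,-1.4,0,0,-0.47,-0.08,255],[10,-1.4,0,0,-0.47,-0.08,255],[10,-1.4,0,0,-0.47,-0.08,255],[10,-1.4,0,0,-0.47,-0.08,255],[10,-1.4,0,0,-0.47,-0.08,255],[10,-1.4,0,0,-0.47,-0.08,255]]]'; python3 - <<'E'
from h import *
st();plan([433.5,374.5,180],down(45))
E
```

```text
time: 15.0
position: [516.8, -199.0, 358.4]
orientation: [0.006, 1.0, -0.001, -0.002]
contact_force: [0.1, 1.0, -4.2]
width: 12.4
gripper_force: 98.3
t 15.0 grasp [ 516.1 -201.   203.4] yaw -0.2 z [-0.004 -0.013 -1.   ] q [-0.44  0.32  1.62 -0.01  1.21  1.14] F [ 0.1  1.  -4.2] w 12.4 gf 98.3
row [-8.48, -57.35, 1.64] [0.01, 0.009, -0.788] dist 580 rows 13.9 tcp [433.5 374.5 335. ]
```

```bash
python3 -m crank '[[[-8.5,-57.3,1.6,0,0,-0.788,255],[-8.5,-57.3,1.6,0,0,-0.788,255],[-8.5,-57.3,1.6,0,0,-0.788,255],[-8.5,-57.3,1.6,0,0,-0.788,255],[-8.5,-57.3,1.6,0,0,-0.788,255],[-8.5,-57.3,1.6,0,0,-0.788,255],[-8.5,-57.3,1.6,0,0,-0.788,255],[-8.5,-57.3,1.6,0,0,-0.788,255],[-8.5,-57.3,1.6,0,0,-0.788,255],[-8.5,-57.3,1.6,0,0,-0.788,255],[-8.5,-57.3,1.6,0,0,-0.788,255],[-8.5,-57.3,1.6,0,0,-0.788,255]]]'; python3 - <<'E'
from h import *
st();plan([433.5,374.5,160],down(45))
E
```

```text
time: 16.0
position: [442.4, 295.5, 338.0]
orientation: [0.005, 0.924, 0.381, -0.005]
contact_force: [1.4, -0.2, -2.5]
width: 12.2
gripper_force: 98.7
t 16.0 grasp [441.7 293.4 183. ] yaw 44.8 z [-0.004 -0.014 -1.   ] q [ 0.51  0.31  1.69 -0.01  1.15  1.31] F [ 1.4 -0.2 -2.5] w 12.2 gf 98.7
row [4.97, -6.25, 2.2] [0.006, 0.013, -0.003] dist 83 rows 2.0 tcp [433.5 374.5 315. ]
```

```bash
python3 -m crank '[[[5,-6.2,1.5,0.006,0.013,0,255],[5,-6.2,1.5,0.006,0.013,0,255],[5,-6.2,1.5,0.006,0.013,0,255],[5,-6.2,2.2,0.006,0.013,0,255],[5,-6.2,2.2,0.006,0.013,0,255],[5,-6.2,2.2,0.006,0.013,0,255]]]'; python3 - <<'E'
from h import *
st()
f=imaging.grab_frame('scene');g=imaging.grab_frame('top')
pickle.dump(f,open('scene3.pkl','wb'));pickle.dump(g,open('top3.pkl','wb'))
a=[cv2.resize(h['image'][y:y+75,x:x+75,::-1],(400,400),interpolation=cv2.INTER_CUBIC) for h,x,y in((f,325,105),(g,70,160))]
cv2.imwrite('pics/p1.png',cv2.convertScaleAbs(np.hstack(a),alpha=1.5))
E
```

```text
time: 16.5
position: [435.4, 371.6, 315.0]
orientation: [0.001, 0.925, 0.381, -0.001]
contact_force: [-0.2, -0.5, -3.7]
width: 12.2
gripper_force: 99.0
t 16.5 grasp [435.3 371.1 160. ] yaw 44.8 z [-0.001 -0.004 -1.   ] q [ 0.63  0.39  1.63 -0.    1.13  1.42] F [-0.2 -0.5 -3.7] w 12.2 gf 99.0
```

View pics/p1.png

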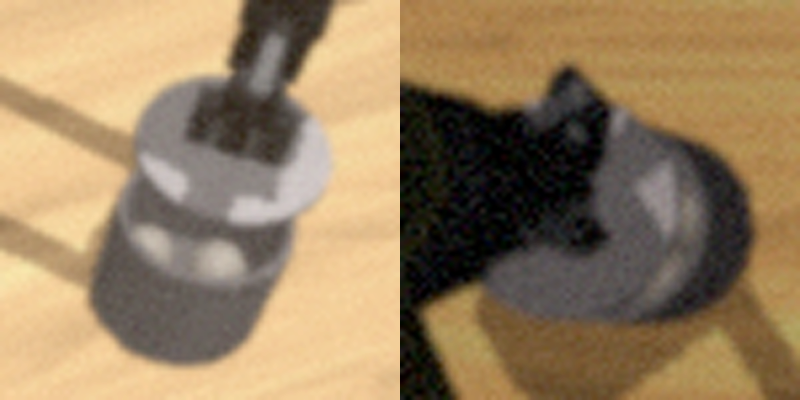

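```bash
python3 - <<'E'
from h import *
T,S=load('3');T0,S0=load('0')
p=lambda x,y:(325+(x+.5)/5.333-.5,105+(y+.5)/5.333-.5)
print('eye plate',onz(S,p(233.5,150),133).round(1),'rim',onz(S,p(207,219),76).round(1))
# known-geometry check: project tool-predicted circles (plate r50 z136 at grasp; rim r48 z76) extents
def ext(f,c,R):
    a=np.linspace(0,6.28,60);P=np.array([proj(f,np.array([c[0]+R*np.cos(t),c[1]+R*np.sin(t),c[2]])) for t in a]);return P.min(0),P.max(0)
q=lambda e:[((v-np.array([325,105])+.5)*5.333-.5).round() for v in e]
q2=lambda e:[((v-np.array([70,160])+.5)*5.333+[399.5,-.5]).round() for v in e]
print('plate pred S',q(ext(S,(435.3,371.1,136),50)),'rim pred S',q(ext(S,(433.5,374.5,76),48)),'base S',q(ext(S,(433.5,374.5,0),48)))
print('plate pred T',q2(ext(T,(435.3,371.1,136),50)),'rim T',q2(ext(T,(433.5,374.5,76),48)),'base T',q2(ext(T,(433.5,374.5,0),48)))
c1=lambda e:[((v-np.array([85,110])+.5)*4-.5).round() for v in e]
print('c1 rim',c1(ext(T0,(433.5,374.5,76),48)),'base',c1(ext(T0,(433.5,374.5,0),48)))
E
```

```text
eye plate [436.7 372.5 133. ] rim [436.  374.3  76. ]
plate pred S [array([132.,  73.]), array([331., 221.])] rim pred S [array([115., 148.]), array([296., 287.])] base S [array([ 86., 235.]), array([256., 369.])]
plate pred T [array([456.,  95.]), array([685., 323.])] rim T [array([508., 117.]), array([715., 323.])] base T [array([569., 131.]), array([762., 323.])]
c1 rim [array([ 21., 288.]), array([176., 442.])] base [array([ 67., 298.]), array([211., 442.])]
```

The picture shows the lid level in the grip with its plate centred near (233,150), and the jar's rim centred near (207,219) with balls inside. The lid is within 1–2 mm of the tool axis. I align it and lower.

```bash
python3 - <<'E'
from h import *
plan([433,374,118],down(44.8))
E
python3 -m crank '[[[0.05,-0.35,1,0.003,0.003,0,255],[0.05,-0.35,2,0.003,0.003,0,255],[0.05,-0.35,3.2,0.003,0.003,0,255],[0.05,-0.35,4.2,0.003,0.003,0,255],[0.05,-0.35,4.2,0.003,0.003,0,255],[0.05,-0.35,4.2,0.003,0.003,0,255]]]'; python3 - <<'E'
from h import *
st();plan([433,374,106],down(44.8))
E
```

```text
row [-0.08, -0.38, 4.32] [0.003, 0.0, -0.001] dist 43 rows 1.0 tcp [433. 374. 273.]
time: 17.1
position: [434.1, 375.8, 273.7]
orientation: [-0.0, 0.924, 0.381, 0.0]
contact_force: [-0.0, 0.7, -3.2]
width: 12.0
gripper_force: 98.9
t 17.1 grasp [434.1 375.9 118.7] yaw 44.8 z [ 0.     0.001 -1.   ] q [0.64 0.43 1.68 0.   1.03 1.43] F [-0.   0.7 -3.2] w 12.0 gf 98.9
row [-0.2, 0.05, 1.27] [-0.001, -0.001, 0.001] dist 13 rows 0.3 tcp [433. 374. 261.]
```

```bash
python3 -m crank '[[[-0.15,0.05,0.2,0,0,0,255],[-0.15,0.05,0.4,0,0,0,255],[-0.15,0.05,0.6,0,0,0,255],[-0.15,0.05,0.7,0,0,0,255],[-0.15,0.05,0.7,0,0,0,255]]]'; python3 - <<'E'
from h import *
st()
E
```

```text
time: 17.52
position: [433.4, 375.1, 267.5]
orientation: [-0.001, 0.924, 0.382, 0.001]
contact_force: [0.2, 0.1, -3.1]
width: 12.2
gripper_force: 98.9
t 17.52 grasp [433.7 375.5 112.5] yaw 44.9 z [ 0.002  0.002 -1.   ] q [0.64 0.44 1.69 0.   1.01 1.43] F [ 0.2  0.1 -3.1] w 12.2 gf 98.9
```

```bash
python3 -m crank '[[[0,0,0.15,0,0,0,255],[0,0,0.3,0,0,0,255],[0,0,0.4,0,0,0,255],[0,0,0.4,0,0,0,255]]]'; python3 - <<'E'
from h import *
st()
E
```

```text
time: 17.85
position: [433.4, 375.1, 263.3]
orientation: [-0.001, 0.924, 0.382, 0.001]
contact_force: [-0.4, 0.8, -3.9]
width: 11.9
gripper_force: 98.9
t 17.85 grasp [433.7 375.4 108.3] yaw 44.9 z [ 0.002  0.002 -1.   ] q [0.64 0.44 1.69 0.   1.   1.43] F [-0.4  0.8 -3.9] w 11.9 gf 98.9
```

```bash
python3 -m crank '[[[0,0,0.1,0,0,0,255],[0,0,0.2,0,0,0,255],[0,0,0.25,0,0,0,255],[0,0,0.25,0,0,0,255]]]'; python3 - <<'E'
from h import *
st()
E
```

```text
time: 18.18
position: [433.5, 375.2, 261.3]
orientation: [-0.001, 0.924, 0.382, 0.002]
contact_force: [-0.1, -0.6, -0.4]
width: 12.2
gripper_force: 99.6
t 18.18 grasp [433.9 375.6 106.3] yaw 44.9 z [ 0.002  0.003 -1.   ] q [0.64 0.45 1.69 0.   1.   1.43] F [-0.1 -0.6 -0.4] w 12.2 gf 99.6
```

Contact came at 106.3 mm. A plug caught on the rim would have stopped at about 114 mm, so the lid is seated. I release it and back off.

```bash
python3 -m crank '[[[0,0,0.1,0,0,0,255],[0,0,0.1,0,0,0,80],[0,0,0.1,0,0,0,80],[0,0,0.1,0,0,0,80],[0,0,-1,0,0,0,80],[0,0,-4,0,0,0,80],[0,0,-8,0,0,0,80],[0,0,-12,0,0,0,80],[0,0,-12,0,0,0,80]]]'; python3 - <<'E'
from h import *
st()
# square stand yaw: from plate edges in top image
T,S=load('0')
m,ct,c,s=mask(T,(240,108,298,168),lambda h:(h[:,:,1]<60)&(h[:,:,2]<92))
t=np.radians(27);O=44
c2=lambda x,y:(240+(x+.5)/4-.5,110+(y+.5)/4-.5)
# plate top corners seen in c2 crop: back-left?, heights
zb,zf=O+48*np.sin(t)+6*np.cos(t),O-48*np.sin(t)+6*np.cos(t)
K=[onz(T,c2(*p),z) for p,z in(((83,28),zb),((200,108),zb),((132,221),zf),((13,137),zf))]
print(np.round(K,1)); e=K[0]-K[1];f=K[3]-K[2];print([np.degrees(np.arctan2(v[1],v[0]))-90 for v in(e,f)],[np.degrees(np.arctan2(v[1],v[0])) for v in(K[0]-K[3],K[1]-K[2])],np.mean(K,0))
s3=lambda x,y:(228+(x+.5)/6-.5,220+(y+.5)/6-.5)
K=[onz(S,s3(*p),z) for p,z in(((278,250),zb),((50,212),zb),((100,65),zf),((312,100),zf))]
print(np.round(K,1)); e=K[0]-K[1];f=K[3]-K[2];print([np.degrees(np.arctan2(v[1],v[0]))-90 for v in(e,f)],[np.degrees(np.arctan2(v[1],v[0])) for v in(K[0]-K[3],K[1]-K[2])],np.mean(K,0))
E
```

```text
time: 18.93
position: [435.4, 376.4, 390.3]
orientation: [-0.003, 0.924, 0.382, 0.009]
contact_force: [1.6, 1.0, 1.1]
width: 58.8
gripper_force: 0.0
t 18.93 grasp [437.7 378.3 235.3] yaw 44.9 z [ 0.015  0.012 -1.   ] q [0.64 0.31 1.53 0.   1.27 1.43] F [1.6 1.  1.1] w 58.8 gf 0.0
[[ 6.487e+02  3.000e-01  7.110e+01]
 [ 5.977e+02 -7.370e+01  7.110e+01]
 [ 5.316e+02 -3.250e+01  2.760e+01]
 [ 5.869e+02  4.570e+01  2.760e+01]]
[np.float64(-34.55707379169081), np.float64(-35.22369121679378)] [np.float64(-36.29688912743246), np.float64(-31.96743799040806)] [591.24986798 -15.04089023  49.34603915]
[[657.5  -2.8  71.1]
 [608.8 -80.9  71.1]
 [536.  -32.6  27.6]
 [586.1  46.7  27.6]]
[np.float64(-31.94684604631653), np.float64(-32.29317081514733)] [np.float64(-34.72977962825135), np.float64(-33.57367560144419)] [597.09805728 -17.37989695  49.34603915]
```

```bash
python3 - <<'E'
from h import *
R=down(146.3,56.3,-27);n=-R.as_matrix()[:,2];print(n);plan(np.array([589.3,-11.8,62.5])+100*n,R)
E
```

```text
[-0.37769927  0.2518941   0.89100652]
row [-18.97, 27.0, 9.75] [-0.398, -0.353, -1.739] dist 344 rows 14.5 tcp [493.   52.4 289.7]
```

```bash
python3 -m crank '[[[-19,27,9.7,-0.398,-0.353,-1.739,80],[-19,27,9.7,-0.398,-0.353,-1.739,80],[-19,27,9.7,-0.398,-0.353,-1.739,80],[-19,27,9.7,-0.398,-0.353,-1.739,80],[-19,27,9.7,-0.398,-0.353,-1.739,80],[-19,27,9.7,-0.398,-0.353,-1.739,80],[-19,27,9.7,-0.398,-0.353,-1.739,80],[-19,27,9.7,-0.398,-0.353,-1.739,80],[-19,27,9.7,-0.398,-0.353,-1.739,80],[-19,27,9.7,-0.398,-0.353,-1.739,80],[-19,27,9.7,-0.398,-0.353,-1.739,80],[-19,27,9.7,-0.398,-0.353,-1.739,80]]]'; python3 - <<'E'
from h import *
st();R=down(146.3,56.3,-27);n=-R.as_matrix()[:,2];plan(np.array([589.3,-11.8,62.5])+70*n,R)
E
```

```text
time: 19.93
position: [489.7, 49.0, 283.8]
orientation: [0.19, 0.426, 0.882, -0.064]
contact_force: [-0.1, 0.1, 0.7]
width: 58.5
gripper_force: 0.0
t 19.93 grasp [533.1   6.4 141.2] yaw 127.9 z [ 0.28  -0.275 -0.92 ] q [ 0.14  0.29  1.95 -0.5   0.71 -0.18] F [-0.1  0.1  0.7] w 58.5 gf 0.0
row [-0.32, 0.78, 2.44] [-0.083, -0.063, -0.293] dist 26 rows 2.5 tcp [504.3  44.9 263. ]
```

```bash
python3 -m crank '[[[-0.3,0.8,2.4,-0.083,-0.063,-0.293,80],[-0.3,0.8,2.4,-0.083,-0.063,-0.293,80],[-0.3,0.8,2.4,-0.083,-0.063,-0.293,80],[-0.3,0.8,2.4,-0.083,-0.063,-0.293,80],[-0.3,0.8,2.4,-0.083,-0.063,-0.293,80]]]'; python3 - <<'E'
from h import *
st();R=down(146.3,56.3,-27);n=-R.as_matrix()[:,2];plan(np.array([589.3,-11.8,62.5])+9*n,R)
E
```

```text
time: 20.35
position: [504.0, 45.8, 263.2]
orientation: [0.223, 0.285, 0.93, -0.067]
contact_force: [0.5, -0.5, -0.4]
width: 59.0
gripper_force: 0.0
t 20.35 grasp [562.2   6.7 125. ] yaw 145.9 z [ 0.376 -0.252 -0.892] q [ 0.12  0.33  1.99 -0.62  0.54 -0.36] F [ 0.5 -0.5 -0.4] w 59.0 gf 0.0
row [-0.07, -0.05, 6.16] [-0.002, -0.002, -0.007] dist 62 rows 1.5 tcp [527.4  29.5 208.6]
```

```bash
python3 -m crank '[[[-0.1,0,1.5,0,0,-0.007,80],[-0.1,0,3,0,0,-0.007,80],[-0.1,0,4.3,0,0,-0.007,80],[-0.1,0,5.3,0,0,-0.007,80],[-0.1,0,6.1,0,0,-0.007,80],[-0.1,0,6.1,0,0,-0.007,80],[-0.1,0,6.1,0,0,-0.007,80]]]'; python3 - <<'E'
from h import *
st()
R=down(146.3,56.3,-27);n=-R.as_matrix()[:,2];plan(np.array([589.3,-11.8,62.5])+9*n,R)
E
```

```text
time: 20.93
position: [527.8, 30.0, 208.8]
orientation: [0.222, 0.281, 0.931, -0.068]
contact_force: [0.4, -0.3, 1.4]
width: 58.7
gripper_force: 0.0
t 20.93 grasp [586.   -9.2  70.6] yaw 146.4 z [ 0.375 -0.252 -0.892] q [ 0.08  0.44  2.01 -0.76  0.42 -0.24] F [ 0.4 -0.3  1.4] w 58.7 gf 0.0
row [0.02, -0.06, 0.01] [-0.002, -0.002, 0.002] dist 1 rows 0.0 tcp [527.4  29.5 208.6]
```

Clear. I close the fingers and lift along the stand's normal.

```bash
python3 -m crank '[[[0,0,0,0,0,0,255],[0,0,0,0,0,0,255],[0,0,0,0,0,0,255],[0,0,0,0,0,0,255],[0,0,0,0,0,0,255],[0,0,0,0,0,0,255],[0,0,0,0,0,0,255]]]' 60 && python3 -c "
from h import *;st()" && python3 -m crank '[[[0,0,-0.5,0,0,0,255],[0,0,-1.5,0,0,0,255],[0,0,-3.5,0,0,0,255],[0,0,-6,0,0,0,255],[0,0,-9,0,0,0,255],[0,0,-11,0,0,0,255],[0,0,-12,0,0,0,255],[0,0,-12,0,0,0,255]]]' 100; python3 - <<'E'
from h import *
st();plan([555.6,201,175],down(102.6))
E
```

```text
time: 21.52
position: [527.5, 30.2, 209.6]
orientation: [0.223, 0.281, 0.931, -0.068]
contact_force: [-3.1, 2.6, 6.2]
width: 12.8
gripper_force: 59.4
t 21.52 grasp [585.9  -8.9  71.4] yaw 146.5 z [ 0.377 -0.252 -0.891] q [ 0.08  0.44  2.01 -0.76  0.42 -0.24] F [-3.1  2.6  6.2] w 12.8 gf 59.4
time: 22.18
position: [482.0, 60.8, 317.6]
orientation: [0.224, 0.281, 0.931, -0.067]
contact_force: [-0.7, 0.2, -2.2]
width: 11.8
gripper_force: 97.9
t 22.18 grasp [540.7  21.8 179.6] yaw 146.4 z [ 0.379 -0.251 -0.891] q [ 0.16  0.22  1.96 -0.52  0.67 -0.45] F [-0.7  0.2 -2.2] w 11.8 gf 97.9
row [0.88, 15.75, -1.84] [0.18, 0.448, 0.751] dist 159 rows 7.1 tcp [555.6 201.  330. ]
```

```bash
python3 -m crank '[[[0.9,15.8,-1.8,0.18,0.448,0.751,255],[0.9,15.8,-1.8,0.18,0.448,0.751,255],[0.9,15.8,-1.8,0.18,0.448,0.751,255],[0.9,15.8,-1.8,0.18,0.448,0.751,255],[0.9,15.8,-1.8,0.18,0.448,0.751,255],[0.9,15.8,-1.8,0.18,0.448,0.751,255],[0.9,15.8,-1.8,0.18,0.448,0.751,255],[0.9,15.8,-1.8,0.18,0.448,0.751,255],[0.9,15.8,-1.8,0.18,0.448,0.751,255],[0.9,15.8,-1.8,0.18,0.448,0.751,255],[0.9,15.8,-1.8,0.18,0.448,0.751,255]]]'; python3 - <<'E'
from h import *
st();plan([555.6,201,136],down(102.6))
E
```

```text
time: 23.1
position: [556.4, 200.5, 326.8]
orientation: [-0.0, 0.625, 0.781, -0.002]
contact_force: [-0.1, -0.1, -3.2]
width: 12.5
gripper_force: 98.5
t 23.1 grasp [555.9 200.2 171.8] yaw 102.6 z [-0.003 -0.002 -1.   ] q [ 0.28  0.4   1.58 -0.    1.17  0.06] F [-0.1 -0.1 -3.2] w 12.5 gf 98.5
row [0.07, -0.05, 3.58] [-0.003, 0.002, 0.001] dist 36 rows 0.9 tcp [555.6 201.  291. ]
```

```bash
python3 -m crank '[[[0,0,1.5,-0.003,0.002,0,255],[0,0,3,-0.003,0.002,0,255],[0,0,4.3,-0.003,0.002,0,255],[0,0,5,-0.003,0.002,0,255],[0,0,5,-0.003,0.002,0,255]]]'; python3 - <<'E'
from h import *
st()
T,S=load('0')
# measured rim corners from viewed crops -> world at z=64, ordered
c1=lambda x,y:(85+(x+.5)/4-.5,110+(y+.5)/4-.5); l1=lambda x,y:(200+(x+.5)/4-.5,110+(y+.5)/4-.5)
A=np.array([onz(T,c1(*p),64)[:2] for p in((303,124),(443,94))]); print('T back corners',A.round(1))
B=np.array([onz(S,l1(*p),64)[:2] for p in((522,292),(610,382),(512,453),(422,355))]);print('S corners',B.round(1),B.mean(0).round(1))
for e in(B[1]-B[0],B[2]-B[3],A[0]-A[1],B[1]-B[2],B[0]-B[3]): print(np.degrees(np.arctan2(e[1],e[0])).round(1),np.linalg.norm(e).round(1))
for yaw in(12.6,14):
  y=np.radians(yaw);R=np.array([[np.cos(y),-np.sin(y)],[np.sin(y),np.cos(y)]])
  K=[np.r_[[555.6,201]+R@v,64] for v in((46,46),(46,-46),(-46,46),(-46,-46))]
  print(yaw,'pred ++,+-,-+,-- c1',[((proj(T,k)-[85,110]+.5)*4-.5).round().tolist() for k in K],'l1',[((proj(S,k)-[200,110]+.5)*4-.5).round().tolist() for k in K])
E
```

```text
time: 23.52
position: [555.4, 200.7, 275.8]
orientation: [-0.001, 0.625, 0.78, -0.001]
contact_force: [-0.7, 0.2, -1.7]
width: 12.0
gripper_force: 98.6
t 23.52 grasp [554.9 200.7 120.8] yaw 102.6 z [-0.003  0.    -1.   ] q [0.27 0.45 1.64 0.   1.06 0.05] F [-0.7  0.2 -1.7] w 12.0 gf 98.6
T back corners [[587.4 253.9]
 [607.1 165.4]]
S corners [[506.4 230.9]
 [590.4 250.5]
 [612.4 166.4]
 [525.7 145.6]] [558.7 198.3]
13.1 86.3
13.5 89.1
102.6 90.7
104.7 86.9
102.8 87.5
12.6 pred ++,+-,-+,-- c1 [[300.0, 119.0], [442.0, 89.0], [329.0, 260.0], [471.0, 229.0]] l1 [[617.0, 379.0], [510.0, 451.0], [524.0, 283.0], [419.0, 349.0]]
14 pred ++,+-,-+,-- c1 [[299.0, 121.0], [440.0, 87.0], [331.0, 261.0], [473.0, 227.0]] l1 [[617.0, 377.0], [513.0, 451.0], [522.0, 283.0], [419.0, 351.0]]
```

```bash
python3 - <<'E'
from h import *
plan([556,200,104],down(103.2))
E
python3 -m crank '[[[-0.1,0.1,0.4,-0.001,0.002,-0.01,255],[-0.1,0.1,0.8,-0.001,0.002,-0.01,255],[-0.1,0.1,1.2,-0.001,0.002,-0.01,255],[-0.1,0.1,1.6,-0.001,0.002,-0.01,255],[-0.1,0.1,1.6,-0.001,0.002,-0.01,255],[-0.1,0.1,1.6,-0.001,0.002,-0.01,255]]]';python3 - <<'E'
from h import *
st();plan([556,200,100],down(103.2))
E
```

```text
row [-0.08, 0.05, 1.68] [-0.003, -0.001, -0.01] dist 17 rows 0.4 tcp [556. 200. 259.]
time: 24.02
position: [557.5, 200.0, 261.3]
orientation: [-0.001, 0.622, 0.783, 0.002]
contact_force: [-0.3, 0.7, -3.2]
width: 12.2
gripper_force: 98.6
t 24.02 grasp [557.5 200.6 106.3] yaw 103.1 z [-0.     0.004 -1.   ] q [0.27 0.47 1.65 0.   1.02 0.04] F [-0.3  0.7 -3.2] w 12.2 gf 98.6
row [0.03, -0.15, 0.63] [0.001, -0.004, -0.001] dist 6 rows 0.2 tcp [556. 200. 255.]
```

```bash
python3 -m crank '[[[0,-0.12,0.15,0.001,-0.004,0,255],[0,-0.12,0.3,0.001,-0.004,0,255],[0,-0.12,0.45,0.001,-0.004,0,255],[0,-0.12,0.6,0.001,-0.004,0,255],[0,-0.12,0.75,0.001,-0.004,0,255],[0,-0.12,0.75,0.001,-0.004,0,255]]]';python3 - <<'E'
from h import *
st()
E
```

```text
time: 24.52
position: [556.3, 199.8, 253.6]
orientation: [-0.0, 0.622, 0.783, -0.0]
contact_force: [-0.2, -0.1, -2.3]
width: 12.0
gripper_force: 98.6
t 24.52 grasp [556.2 199.8  98.6] yaw 103.1 z [-0. -0. -1.] q [ 0.27  0.48  1.66 -0.    1.01  0.04] F [-0.2 -0.1 -2.3] w 12.0 gf 98.6
```

The grasp is at 98.6 mm with no contact, so the plug is inside the rim. I go on to seating.

```bash
python3 -m crank '[[[0,0,0.15,0,0,0,255],[0,0,0.3,0,0,0,255],[0,0,0.4,0,0,0,255],[0,0,0.48,0,0,0,255],[0,0,0.48,0,0,0,255]]]';python3 - <<'E'
from h import *
st()
E
```

```text
time: 24.93
position: [556.3, 199.8, 249.4]
orientation: [0.0, 0.622, 0.783, 0.0]
contact_force: [-1.2, -0.5, -0.5]
width: 12.2
gripper_force: 98.9
t 24.93 grasp [556.4 199.8  94.4] yaw 103.1 z [ 0. -0. -1.] q [ 0.27  0.48  1.66 -0.    1.    0.04] F [-1.2 -0.5 -0.5] w 12.2 gf 98.9
```

```bash
python3 -m crank '[[[0,0,0.1,0,0,0,255],[0,0,0.12,0,0,0,255]]]'; python3 -c "
from h import *;st()"; python3 -m crank '[[[0,0,0,0,0,0,80],[0,0,0,0,0,0,80],[0,0,0,0,0,0,80],[0,0,-1,0,0,0,80],[0,0,-5,0,0,0,80],[0,0,-9,0,0,0,80],[0,0,-14,0,0,0,80],[-10,-10,-14,0,0,0,80],[-15,15,-14,0,0,0,80],[-15,15,-14,0,0,0,80],[-20,18,-14,0,0,0,80],[-20,18,-14,0,0,0,80]]]';python3 - <<'E'
from h import *
st()
plan([420,-250,260],down(60))
E
```

```text
time: 25.1
position: [556.3, 199.8, 249.4]
orientation: [0.0, 0.622, 0.783, 0.0]
contact_force: [-3.6, -1.1, 10.0]
width: 12.4
gripper_force: 100.4
t 25.1 grasp [556.4 199.8  94.4] yaw 103.1 z [ 0.001  0.    -1.   ] q [ 0.27  0.48  1.66 -0.    1.    0.04] F [-3.6 -1.1 10. ] w 12.4 gf 100.4
time: 26.1
position: [686.3, 94.7, 387.3]
orientation: [0.001, 0.621, 0.783, 0.001]
contact_force: [0.6, 0.1, -0.0]
width: 58.7
gripper_force: 0.0
t 26.1 grasp [686.6  94.7 232.3] yaw 103.2 z [ 0.002  0.    -1.   ] q [ 0.08  0.48  1.26  0.    1.39 -0.15] F [ 0.6  0.1 -0. ] w 58.7 gf 0.0
row [-27.5, -33.77, -2.82] [0.002, -0.001, 0.753] dist 436 rows 10.5 tcp [ 420. -250.  415.]
```

```bash
python3 -m crank '[[[-24,-36,-3,0,0,0,80],[-24,-36,-3,0,0,0,80],[-24,-36,-3,0,0,0,80],[-24,-36,-3,0,0,0,80],[-24,-36,-3,0,0,0,80],[-24,-36,-3,0,0,0,80],[-24,-36,-3,0,0,0,80],[-24,-36,-3,0,0,0,80],[-24,-36,-3,0,0,0,80],[-24,-36,-3,0,0,0,80],[-24,-36,-3,0,0,0,80],[-24,-36,-3,0,0,0,80]]]';python3 - <<'E'
from h import *
st()
for n in('top','scene'): pickle.dump(imaging.grab_frame(n),open(n+'9.pkl','wb'))
T,S=load('9')
grey=lambda h:(h[:,:,1]<60)|(h[:,:,2]<45)
for n,f,b,z in(('round T',T,(80,172,145,232),82),('round S',S,(335,122,388,180),82),('sq T',T,(155,122,213,185),70),('sq S',S,(295,170,360,240),70),('tray T',T,(220,180,278,226),36),('small T',T,(384,180,440,228),50)):
    m,ct,c,s=mask(f,b,grey);x,y,w,h=cv2.boundingRect(m);print(n,s,c.round(1),(x,y,w,h),onz(f,(x+w/2-.5,y+h/2-.5),z)[:2].round(1))
# predicted extents of plates if seated at jar poses (level, z 82 / 70)
a=np.linspace(0,6.28,90)
for f in(T,S):
    P=np.array([proj(f,np.array([433.5+50*np.cos(t),374.5+50*np.sin(t),82])) for t in a]); print('round pred',P.min(0).round(1),P.max(0).round(1))
    y=np.radians(13.2);Rm=np.array([[np.cos(y),-np.sin(y)],[np.sin(y),np.cos(y)]])
    P=np.array([proj(f,np.r_[[556,200]+Rm@np.array(v),70]) for v in((48,48),(48,-48),(-48,48),(-48,-48))]);print('sq pred',P.min(0).round(1),P.max(0).round(1))
# bars
for n,bt,bs,z in(('rd',(88,182,130,222),(345,125,378,160),97),('sq',(165,132,202,172),(306,180,350,222),85)):
    r_=[mask(f,bb,lambda h,t=t:h[:,:,2]<t) for f,bb,t in((T,bt,58),(S,bs,85))]
    print(n,'bar',[(onz(f,q[2],z).round(1).tolist(),q[3]) for f,q in zip((T,S),r_)],tri([(T,r_[0][2]),(S,r_[1][2])])[0].round(1))
E
```

```text
time: 27.1
position: [386.9, -222.2, 417.0]
orientation: [0.001, 0.624, 0.782, -0.001]
contact_force: [0.4, 0.4, 0.6]
width: 58.8
gripper_force: 0.0
t 27.1 grasp [ 387.  -222.5  262. ] yaw 102.9 z [ 0.    -0.002 -1.   ] q [-0.62  0.11  1.74 -0.    1.29 -0.84] F [0.4 0.4 0.6] w 58.8 gf 0.0
round T 1460 [110.4 201.2] (88, 181, 47, 40) [433.9 368. ]
round S 1155 [361.4 151.4] (343, 131, 40, 42) [457.  356.9]
sq T 1465 [181.8 153.8] (160, 132, 44, 44) [553.7 198.6]
sq S 1579 [327.1 205.4] (303, 180, 51, 52) [570.3 188.9]
tray T 1299 [245.8 204.2] (222, 189, 48, 31) [428.6  37.6]
small T 1451 [403.7 202.9] (384, 180, 49, 48) [ 431.  -376.5]
round pred [ 88.1 180.5] [128.6 221. ]
sq pred [158.4 130.1] [203.7 175.3]
round pred [345.9 130.4] [381.4 157.6]
sq pred [303.4 178.6] [355.3 222.5]
rd bar [([434.1, 378.1, 97.0], 149), ([435.4, 375.6, 97.0], 148)] [433.9 378.3  94.4]
sq bar [([554.9, 199.0, 85.0], 128), ([583.1, 135.4, 85.0], 144)] [558.2 187.2  15.7]
```

```bash
python3 -c "
from workcell import r
print(r.hand_in())"
```

```text
the job is handed in; nothing more can be done
None
```

I handed the job in at about 27 s of robot time: all three balls are in the round jar, the empty tray stands upright on the bench, and both jars are closed with their own lids, seated by contact height (round lid also by the final camera check); the small lid was not touched.

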